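# Clear the ski-wax bench

## Task

Clear up the waxing bench: both wax blocks go into the steel tin, and its lid goes back on, sitting down properly all round. Put the red brush in the tray with the other brush and the orange file guide in the tray with the file, each lying flat on the tray floor beside what is already there, the same way up as now. The cork block and the lamp stay where they are.

Things in the scene. Friction and masses are not known exactly. Their poses are not given: they have to be found in the camera images.
- purple_wax: Purple wax block with moulded bars, 60 (own x) x 32 (own y) x 22 mm high, 60 g, lying flat. Origin: centre of its underside.
- yellow_wax: Yellow wax block, same shape: 60 (own x) x 32 (own y) x 22 mm high, 60 g. Origin: centre of its underside.
- red_brush: Red nylon hand brush standing on its bristles: red back 95 (own x) x 48 (own y) mm, from 16 to 36 mm above its underside, dark red tufts below it splaying to 98 x 52 mm and giving way (firm core 86 x 40 mm), 110 g. Origin: centre of its underside (bristle tips).
- file_guide: Orange edge file guide: base 90 (own x) x 40 (own y) x 18 mm high, above it a block 70 x 34 mm up to 32 mm, black thumbscrew 18 mm across on top up to 42 mm, steel file stub showing along it, 120 g. Origin: centre of its underside. Best taken across its base, fingertips near the surface it lies on.
- tin: Steel tin, outside 106 (own x) x 156 (own y) x 55 mm high, wall and floor 3 mm, does not shift; at the start its lid is on. Origin: centre of its underside. The wax blocks fit end to end along own y, one about 37 mm each side of the middle. Tin and trays stand in a row farther from the robot, in any order.
- lid: Loose steel lid: plate 112 (own x) x 162 (own y) x 3 mm; under it a panel 88 x 138 x 6 mm deep enters the tin's mouth with 6 mm play each side; seated, the plate rests on the rim, either way round. Black strap handle along own y: bar 10 mm wide (own x), 76 long, 25 to 35 mm above the origin. Origin: centre of the plate's underside: 55 mm above the tin's when seated, 6 mm above the bench laid down.
- brush_tray: White open tray, outside 138 (own x) x 178 (own y) x 30 mm high, walls and floor 4 mm, fixed to the bench. Origin: centre of its underside. A wooden brush with copper bristles (same size as the red one, long side along own x) already lies in its own -y half, about 50 mm from the middle; the own +y half is free.
- file_tray: Blue open tray, outside 138 (own x) x 178 (own y) x 30 mm high, walls and floor 4 mm, fixed to the bench. Origin: centre of its underside. A flat file with a wooden handle (118 mm long, along own x, 20 mm wide) already lies in its own -y half, about 50 mm from the middle; the own +y half is free.
- cork: Brown polishing cork block 70 (own x) x 36 (own y) x 30 mm high, in the near row among the things to be put away; stays where it is. Origin: centre of its underside. At the right end of that row the bench (x 0.35 to 0.52, y -0.50 to -0.32) is always bare: room to lay the lid.
- lamp: Cordless yellow and black bench lamp, foot 80 x 100 mm, about 135 mm high, standing on the bench to the left; stays where it is. Origin: centre of its underside.
Not all that is in view belongs to the job. Leave any purple or yellow look-alike of the file_guide alone.

How it is judged:
At the end, for the whole second after the job is handed in: Waxes in the tin (origin under 30 mm above its underside). Lid within 10 mm of centred, origin 51-58 mm above the tin's, level to 0.05 rad. Red brush in white tray, guide in blue tray: origin inside the walls, under 12 mm above the tray's, upright to 0.15 rad. All at rest (x of purple_wax in the frame of tin between -0.048 and 0.048 m and y of purple_wax in the frame of tin between -0.073 and 0.073 m and z of purple_wax in the frame of tin between -0.005 and 0.03 m and x of yellow_wax in the frame of tin between -0.048 and 0.048 m and y of yellow_wax in the frame of tin between -0.073 and 0.073 m and z of yellow_wax in the frame of tin between -0.005 and 0.03 m and x of lid in the frame of tin between -0.01 and 0.01 m and y of lid in the frame of tin between -0.01 and 0.01 m and z of lid in the frame of tin between -0.005 and 0.058 m and z of lid in the frame of tin above 0.051 m and angle between lid's own z axis and vertical below 0.05 rad and x of red_brush in the frame of brush_tray between -0.06 and 0.06 m and y of red_brush in the frame of brush_tray between -0.08 and 0.08 m and z of red_brush in the frame of brush_tray between -0.005 and 0.012 m and angle between each of red_brush, file_guide's own z axis and vertical below 0.15 rad and x of file_guide in the frame of file_tray between -0.06 and 0.06 m and y of file_guide in the frame of file_tray between -0.08 and 0.08 m and z of file_guide in the frame of file_tray between -0.005 and 0.012 m and linear speed of each of lid, purple_wax, yellow_wax, red_brush, file_guide below 0.02 m/s and angular speed of each of lid, purple_wax, yellow_wax, red_brush, file_guide below 0.3 rad/s); the robot touches nothing.
It fails at once if the cork block was moved more than 30 mm (distance of cork from where it was at the start of the episode above 0.03 m).
It fails at once if the lamp was moved more than 30 mm or tipped (distance of lamp from where it was at the start of the episode above 0.03 m or angle between lamp's own z axis and vertical above 0.3 rad).
It also fails if it takes over 138 s, if anything falls off the work surface, if the arm or the gripper's body presses on something with over 40 N, if the wrist force passes 120 N, or if a joint passes its speed limit or range.

## Robot

A 7-joint arm with a two-finger parallel gripper is mounted at the origin on the work surface. World frame = base frame: x ahead of the robot, y to its left, z up, the work surface at z = 0. Lengths are in m, angles in rad, forces in N, time in s.
With the tool pointing down it reaches from about 0.425 to 0.8 m from the base axis. Payload 8.3 kg.
Tool frame: the origin (TCP) lies midway between the tips of the shut fingers; the grasp point (between the pads) lies 19 mm behind it (arm.grip_depth is the distance from the TCP to the grasp point, in m); y points along the fingers, x is the direction in which the jaws open and shut, and the axes are right-handed (so a half turn about y gives the same grasp; the last joint's range is limited). The gripper opens to 85 mm and grips with 20 to 120 N. Pads are 22 mm wide; open, the fingers measure 114 mm over their backs; the gripper's body (76 mm by 85 mm) begins 54 mm behind the grasp point. The pads swing forward as they close: fully open they stand 13 mm farther back than shut.
Start: joints at [1.249, 0.383, 0.016, 1.37, -0.006, 1.388, -0.046], TCP at [0.16, -0.604, 0.231] pointing down, gripper open.
Joint ranges: [-2.95, 2.95], [-0.25, 2.06], [-1.52, 1.56], [0.18, 2.33], [-1.44, 4.58], [0.02, 2.06], [-3.01, 3.01]. Speed limits (rad/s): [2.39, 2.39, 3.01, 3.01, 3.14, 3.14, 3.14].

## Interface

Orientations are given as [roll, pitch, yaw] about the fixed x, y, z axes, in that order (R = Rz(yaw) Ry(pitch) Rx(roll)).
In Python, from workcell import arm, vision, finder gives the robot as it stands.
- The arm moves only by the tool play_rows, never from a script. Its argument "targets" is a list of rows, each a list of 4 numbers: the shift along the tool's x, y, z in m, then the turn about the tool's y in degrees. In form: [[dx, dy, dz, twist], ...]. A call has 1 to 8 rows; each row shifts and turns the commanded pose from where the row before left it, along the tool's axes as they then stand; what a row does not reach is not made up. A row lasts 1/12 s, in which the tool goes at most 41.7 mm and 7.16 degrees, less where a joint would pass 70% of its speed; a pose out of reach is approached as far as the arm can. A call with a gripper value outside its range is refused whole. "jaw" is the opening, from 0 (shut) to 1 (fully open), set as the call begins (left out, the last holds). The fingers move at their own pace and stop on an object; the grip force is fixed at half the most. Time passes only in rows, so rows that do not move let the fingers close. It gives the time, the measured TCP pose, the force and the opening at its end, in the units of the state.
- arm.observe(): the state, without advancing time (a new reading comes with each control period).
- vision.snapshot(name): name is "side" or "top"; returns the picture (384x512x3 uint8, red, green, blue); there is no depth.
- vision.camera_model(name): a dict with "K" (3x3 intrinsics, pixels), "k1" (the pictures are not rectified: a ray, as slopes to the right and down, at radius r is drawn at 1 + k1 r^2 times it, then the intrinsics apply), "world_from_camera" (4x4, takes a point from camera to world coordinates). Camera axes: x right, y up, looking along -z (the intrinsics and any distortion apply to the point x, -y, -z); pixel columns grow to the right and rows downward; lengths in m; the calibration is good to about 2 mm. A picture is of the moment at which its call begins. camera_model takes no time and is no camera call.
- arm.hand_in(): hands the job in, once; it reports no verdict.
Trained networks look in the newest picture that a camera, given by its name, has taken for a name from the list of things; names that differ only in an ending like _2 or _b are one class to them, and where a whole thing is asked for, a point or a joint stands for the part that bears it (a point fixed in the world has none). Each returns a list of dicts, best first, with "score" (0 to 1); they miss things now and then, are a little off and sometimes report something else, mostly with a low value. They report only what shows in the picture. A call takes as long as a camera call. They do not tell look-alikes from the thing itself.
- finder.find_in(label, camera): "position" ([column, row] in pixels, amid what is visible of it).
- finder.regions_of(label, camera): "region" (384x512 bool, what is visible of it) and "position" ([column, row] in pixels, amid what is visible of it).
The state is a dict: "time_s": time; "joints": joint angles; "qd": joint speeds; "joint_efforts": joint torques, N m; "position": TCP position; "eef_rot": TCP orientation; "force": force on the tool from outside, world axes, zero at the start; "wrist_torque": the same for the moment, N m; "width": opening from 0.0 (shut) to 1.0 (fully open).
Only numpy, scipy, OpenCV 4.12 (cv2) and the standard library are available. Lean on these libraries where they do the work, as an engineer would, in place of code of your own. Each camera call takes 0.05 s, during which the arm holds its last target.

## Working session

There is one attempt and no reset: what is moved stays moved. The work goes in short steps, Python scripts to look and compute and a tool call to move; the robot and the scene stay as the last step left them, time stands still between calls to the robot, and variables do not carry over. Pictures are saved under pics/ and viewed, and the job is handed in when it is done.

Besides the shell and the picture viewer there is one more tool, called by a JSON object that holds its "api" and its "payload", one argument or row to a line. play_rows: Moves the arm, as the interface text tells. Its arguments: {"type":"object","properties":{"targets":{"type":"array"},"jaw":{"type":"number"}},"required":["targets"]}

```bash
mkdir -p pics; ls; python3 - <<'E'
from workcell import arm, vision, finder
import cv2
print(arm.observe())
for n in ("top","side"):
    im=vision.snapshot(n); cv2.imwrite(f"pics/{n}0.png",cv2.resize(im[:,:,::-1],(800,600),interpolation=cv2.INTER_CUBIC)); cv2.imwrite(f"pics/{n}0raw.png",im[:,:,::-1])
    print(vision.camera_model(n))
E
```

```text
pics
{'time_s': 0.0, 'joints': array([ 1.24908803,  0.38420811,  0.01636965,  1.37115709, -0.00631932,
        1.38821666, -0.04649904]), 'qd': array([-0.00077102,  0.00140111, -0.00097035, -0.00138569,  0.00039996,
       -0.0001823 ,  0.00063627]), 'joint_efforts': array([ 1.27499102e-04, -6.27594423e+01,  8.44478197e-01, -3.71822727e+01,
        1.66603667e-02,  1.40755466e-02,  3.20452307e-05]), 'position': array([ 0.15986834, -0.60368065,  0.23029624]), 'eef_rot': array([-1.57081002,  0.00194059, -1.31192287]), 'force': array([ 0.17767189, -0.04468291, -0.88160185]), 'wrist_torque': array([0.03159682, 0.02948652, 0.00386345]), 'width': 0.9983000913570689}
{'K': array([[362.52138355,   0.        , 261.84865143],
       [  0.        , 362.52138355, 197.95267557],
       [  0.        ,   0.        ,   1.        ]]), 'k1': -0.0972484782337996, 'world_from_camera': array([[-0.01458352,  0.99838524, -0.05490198,  0.32281252],
       [-0.99981252, -0.0152598 , -0.01191882,  0.1020895 ],
       [-0.01273737,  0.05471787,  0.99842061,  1.35281403],
       [ 0.        ,  0.        ,  0.        ,  1.        ]])}
{'K': array([[366.66997572,   0.        , 253.00493398],
       [  0.        , 366.66997572, 184.02078042],
       [  0.        ,   0.        ,   1.        ]]), 'k1': -0.034263178539491804, 'world_from_camera': array([[ 0.97933443,  0.14628853, -0.13965576,  0.24321874],
       [-0.20178937,  0.66030872, -0.72337642, -0.61940083],
       [-0.01360576,  0.73660848,  0.67618254,  0.76349481],
       [ 0.        ,  0.        ,  0.        ,  1.        ]])}
```

View pics/top0.png

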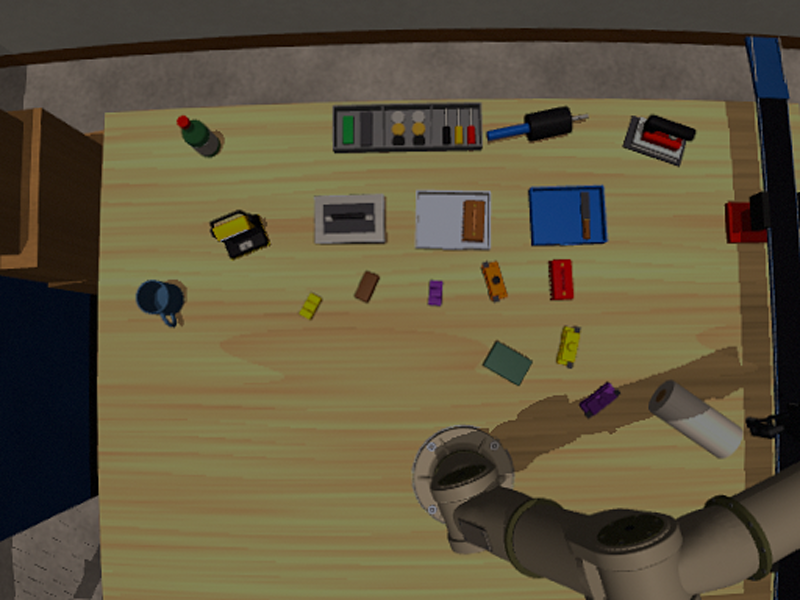

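View pics/side0.png

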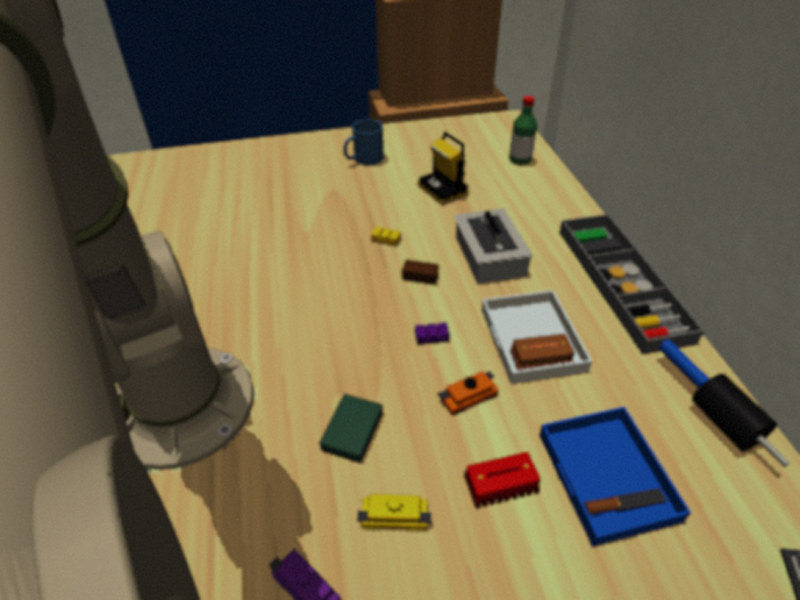

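Top view (800-wide): candidates – file guide: orange (494,281) versus yellow (568,346) and purple (600,399) look-alikes (orange is right). Purple wax (435,292), yellow wax (311,306), cork (367,287) is brown, red brush (561,279). There is also a red thing at the right edge and a red/grey item at (665,135), both distractors. Tin (350,220), white tray (453,220), blue tray (567,216), lamp (240,232).

```bash
cat > h.py <<'E'
from workcell import arm, vision, finder
import cv2, numpy as np
def ray(name,px):
    c=vision.camera_model(name);K=c['K'];px=np.asarray(px,float).reshape(-1,1,2)
    n=cv2.undistortPoints(px,K,np.array([c['k1'],0,0,0.])).reshape(-1,2)
    T=c['world_from_camera'];d=np.c_[n[:,0],-n[:,1],-np.ones(len(n))]@T[:3,:3].T
    return T[:3,3],d
def onz(name,px,z):
    o,d=ray(name,px);s=(z-o[2])/d[:,2];return o+s[:,None]*d
def proj(name,P):
    c=vision.camera_model(name);T=np.linalg.inv(c['world_from_camera']);P=np.atleast_2d(P)@T[:3,:3].T+T[:3,3]
    x=P[:,0]/-P[:,2];y=-P[:,1]/-P[:,2];r=x*x+y*y;f=1+c['k1']*r
    K=c['K'];return np.c_[K[0,0]*x*f+K[0,2],K[1,1]*y*f+K[1,2]]
def ortho(name,im,z,x0,x1,y0,y1,ppm):
    # map: columns -> -y, rows -> -x
    H=int((x1-x0)*ppm);W=int((y1-y0)*ppm)
    v,u=np.mgrid[:H,:W];P=np.c_[(x1-(v.ravel()+.5)/ppm),(y1-(u.ravel()+.5)/ppm),np.full(H*W,z)]
    m=proj(name,P).astype(np.float32).reshape(H,W,2)
    return cv2.remap(im,m[...,0],m[...,1],cv2.INTER_CUBIC)
def rect(name,mask,z):
    cs,_=cv2.findContours(mask.astype(np.uint8),cv2.RETR_EXTERNAL,cv2.CHAIN_APPROX_NONE)
    c=max(cs,key=cv2.contourArea).reshape(-1,2)
    P=onz(name,c,z)[:,:2].astype(np.float32)
    (cx,cy),(w,h),a=cv2.minAreaRect(P*1000)
    if w<h: w,h,a=h,w,a+90
    return cx/1000,cy/1000,w,h,(a+90)%180-90
def st():
    s=arm.observe();print('t',round(s['time_s'],2),'p',s['position'].round(4),'rpy',s['eef_rot'].round(3),'F',s['force'].round(1),'w',round(s['width'],3))
E
python3 - <<'E'
from h import *
im=vision.snapshot("top")
ht=dict(purple_wax=.022,yellow_wax=.022,red_brush=.036,file_guide=.018,tin=.055,lid=.058,brush_tray=.03,file_tray=.03,cork=.03,lamp=.05)
for n,z in ht.items():
    for r in finder.regions_of(n,"top")[:4]:
        print(n,round(r['score'],2),np.round(r['position']),[round(float(v),3) for v in rect("top",r['region'],z)])
o=ortho("top",im,.02,.40,.80,-.38,.42,1000)
cv2.imwrite("pics/ortho0.png",o[:,:,::-1])
E
```

```text
purple_wax 0.72 [279. 188.] [0.436, 0.058, 59.127, 29.484, -1.032]
purple_wax 0.7 [357. 176.] [0.463, -0.243, 93.479, 52.491, -1.809]
yellow_wax 0.62 [201. 194.] [0.41, 0.352, 56.175, 33.44, -27.147]
red_brush 0.82 [356. 178.] [0.461, -0.239, 100.038, 57.629, 1.66]
file_guide 0.8 [384. 260.] [0.177, -0.328, 94.11, 40.898, -54.998]
file_guide 0.75 [320. 177.] [0.463, -0.083, 90.113, 43.437, 14.612]
file_guide 0.61 [365. 219.] [0.307, -0.256, 92.41, 42.03, -14.854]
file_guide 0.52 [277. 186.] [0.436, 0.058, 59.301, 29.582, -0.959]
tin 0.57 [237. 155.] [0.55, 0.213, 65.321, 3.667, 88.938]
tin 0.53 [358. 178.] [0.461, -0.231, 95.503, 56.062, 1.453]
lid 0.92 [224. 139.] [0.607, 0.256, 160.846, 118.686, 89.385]
brush_tray 0.8 [284. 140.] [0.603, 0.012, 181.77, 153.846, 89.119]
file_tray 0.66 [362. 139.] [0.614, -0.264, 181.38, 143.165, 89.994]
cork 0.63 [231. 183.] [0.454, 0.22, 68.977, 36.308, -27.11]
lamp 0.85 [152. 152.] [0.58, 0.519, 121.584, 111.967, -69.23]
```

View pics/ortho0.png

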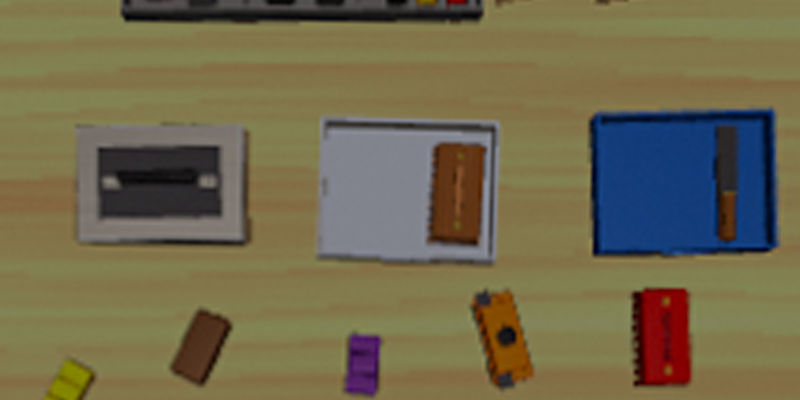

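```bash
cat > ov.py <<'E'
from h import *
def box(cx,cy,yaw,lx,ly,z):
    c,s=np.cos(np.radians(yaw)),np.sin(np.radians(yaw))
    return np.array([[cx+c*a-s*b,cy+s*a+c*b,z] for a,b in ((lx/2,ly/2),(-lx/2,ly/2),(-lx/2,-ly/2),(lx/2,-ly/2))])
def draw(name,im,boxes,crop,sc):
    u0,v0,u1,v1=crop
    o=cv2.resize(im[v0:v1,u0:u1,::-1],None,fx=sc,fy=sc,interpolation=cv2.INTER_CUBIC)
    o=np.clip(o.astype(float)*1.5,0,255).astype(np.uint8)
    for b in boxes:
        p=(proj(name,box(*b[:6]))-[u0,v0]+.5)*sc
        cv2.polylines(o,[np.round(p).astype(np.int32)],True,(0,255,0) if len(b)<7 else b[6],1)
    return o
E
cat > est.py <<'E'
B=[ (.436,.057,0,.060,.032,.022),(.409,.353,-27,.060,.032,.022),(.461,-.239,1.5,.095,.048,.036),
 (.463,-.083,14.5,.09,.04,.018),(.607,.255,0,.112,.162,.058),(.607,.011,0,.138,.178,.03),(.614,-.264,0,.138,.178,.03),(.455,.220,-27,.07,.036,.03)]
E
python3 - <<'E'
from ov import *; from est import B
im=cv2.imread("pics/top0raw.png")[:,:,::-1]
cv2.imwrite("pics/ov1.png",draw("top",im,B,(185,115,395,212),3.8))
im=cv2.imread("pics/side0raw.png")[:,:,::-1]
cv2.imwrite("pics/ov2.png",draw("side",im,B,(220,120,450,350),2.6))
E
```

```text
(no output)
```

View pics/ov1.png

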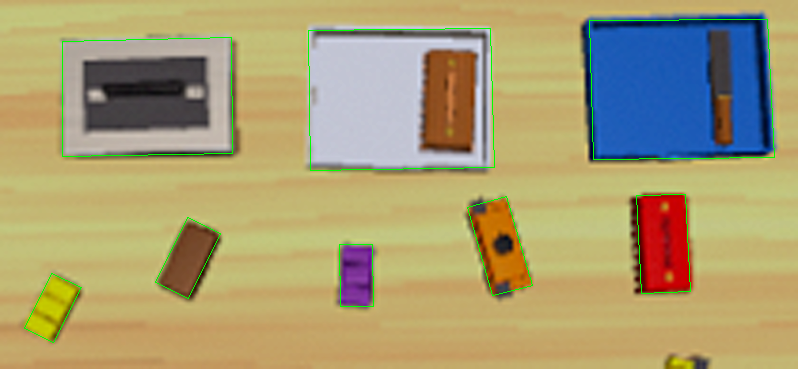

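View pics/ov2.png

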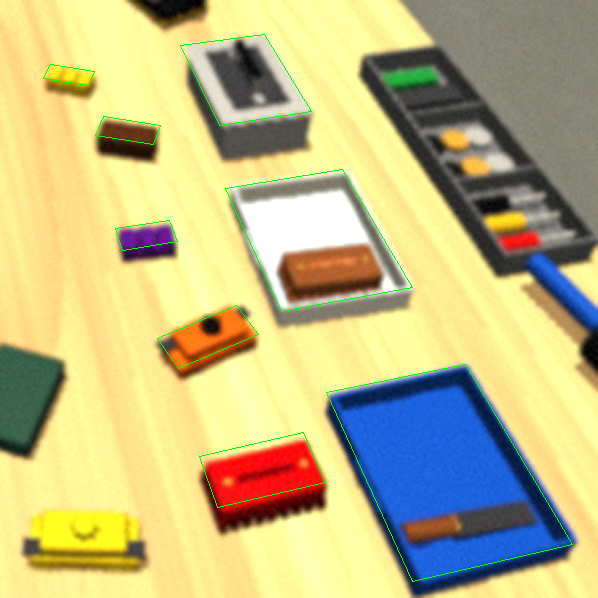

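```bash
cat > plan.py <<'E'
import sys
from h import *
# usage: plan.py step_mm x y z yawdeg  [x y z yaw ...]
def wrap(a): return (a+180)%360-180
a=list(map(float,sys.argv[1:]));step=a[0]/1000
s=arm.observe();p=s['position'].copy();R=s['eef_rot'];yaw=np.degrees(R[2])
if abs(R[0]+np.pi/2)>.1: print("WARN roll",R)
st();rows=[]
for i in range(1,len(a),4):
    t=np.array(a[i:i+3]);ty=a[i+3];dy=wrap(ty-yaw);d=t-p
    n=max(int(np.ceil(np.linalg.norm(d)/step)),int(np.ceil(abs(dy)/6.5)),1)
    for k in range(n):
        w=(t-p)/(n-k);c,sn=np.cos(np.radians(yaw)),np.sin(np.radians(yaw))
        tw=round(-wrap(ty-yaw)/(n-k),1)
        if abs(tw)<.15: tw=0.
        l=np.round([c*w[0]+sn*w[1],-w[2],-sn*w[0]+c*w[1]],3)
        p=p+np.array([c*l[0]-sn*l[2],sn*l[0]+c*l[2],-l[1]]);yaw-=tw
        rows.append([float(v) for v in l]+[float(tw)])
for i in range(0,len(rows),8): print(str(rows[i:i+8]).replace('0.0,','0,').replace('-0,','0,'))
E
python3 plan.py 35 .45 -.40 .22 -45 .607 .255 .17 0
```

```text
t 0.65 p [ 0.16   -0.6041  0.2313] rpy [-1.571  0.    -1.312] F [ 0.3 -0.7  0.2] w 0.997
[[-0.011, 0.001, 0.03, -2.7], [-0.01, 0.001, 0.031, -2.7], [-0.008, 0.001, 0.031, -2.8], [-0.007, 0.001, 0.032, -2.7], [-0.005, 0.001, 0.032, -2.8], [-0.004, 0.001, 0.032, -2.7], [-0.002, 0.001, 0.032, -2.8], [-0.001, 0.001, 0.032, -2.7]]
[[0.001, 0.001, 0.032, -2.8], [0.002, 0.001, 0.032, -2.7], [0.004, 0.001, 0.032, -2.8], [-0.018, 0.003, 0.029, -2.2], [-0.016, 0.002, 0.029, -2.3], [-0.015, 0.003, 0.03, -2.2], [-0.014, 0.002, 0.031, -2.3], [-0.013, 0.003, 0.031, -2.2]]
[[-0.012, 0.002, 0.032, -2.3], [-0.01, 0.003, 0.032, -2.2], [-0.009, 0.002, 0.032, -2.3], [-0.008, 0.003, 0.033, -2.2], [-0.007, 0.002, 0.033, -2.3], [-0.005, 0.003, 0.033, -2.2], [-0.004, 0.002, 0.033, -2.3], [-0.003, 0.003, 0.034, -2.2]]
[[-0.001, 0.002, 0.034, -2.3], [0, 0.003, 0.034, -2.2], [0.001, 0.002, 0.034, -2.3], [0.003, 0.003, 0.033, -2.2], [0.004, 0.002, 0.033, -2.3], [0.005, 0.003, 0.033, -2.2], [0.007, 0.002, 0.033, -2.3]]
```

{"api": "play_rows", "payload": {
  "targets": [
    [-0.011,0.001,0.03,-2.7],
    [-0.01,0.001,0.031,-2.7],
    [-0.008,0.001,0.031,-2.8],
    [-0.007,0.001,0.032,-2.7],
    [-0.005,0.001,0.032,-2.8],
    [-0.004,0.001,0.032,-2.7],
    [-0.002,0.001,0.032,-2.8],
    [-0.001,0.001,0.032,-2.7]
  ],
  "jaw": 1
}}

```text
time_s: 1.32
position: [0.3721, -0.4546, 0.2235]
eef_rot: [-1.571, -0.0, -0.927]
force: [-0.2, 0.6, -0.6]
width: 1.0
```

{"api": "play_rows", "payload": {
  "targets": [
    [0.001,0.001,0.032,-2.8],
    [0.002,0.001,0.032,-2.7],
    [0.004,0.001,0.032,-2.8],
    [-0.018,0.003,0.029,-2.2],
    [-0.016,0.002,0.029,-2.3],
    [-0.015,0.003,0.03,-2.2],
    [-0.014,0.002,0.031,-2.3],
    [-0.013,0.003,0.031,-2.2]
  ]
}}

```text
time_s: 1.98
position: [0.4895, -0.2346, 0.2075]
eef_rot: [-1.571, -0.001, -0.587]
force: [0.2, -0.5, -0.3]
width: 1.002
```

{"api": "play_rows", "payload": {
  "targets": [
    [-0.012,0.002,0.032,-2.3],
    [-0.01,0.003,0.032,-2.2],
    [-0.009,0.002,0.032,-2.3],
    [-0.008,0.003,0.033,-2.2],
    [-0.007,0.002,0.033,-2.3],
    [-0.005,0.003,0.033,-2.2],
    [-0.004,0.002,0.033,-2.3],
    [-0.003,0.003,0.034,-2.2]
  ]
}}

```text
time_s: 2.65
position: [0.5519, 0.0272, 0.1877]
eef_rot: [-1.571, -0.001, -0.274]
force: [0.7, -0.9, 0.3]
width: 0.999
```

{"api": "play_rows", "payload": {
  "targets": [
    [-0.001,0.002,0.034,-2.3],
    [0,0.003,0.034,-2.2],
    [0.001,0.002,0.034,-2.3],
    [0.003,0.003,0.033,-2.2],
    [0.004,0.002,0.033,-2.3],
    [0.005,0.003,0.033,-2.2],
    [0.007,0.002,0.033,-2.3]
  ]
}}

```text
time_s: 3.23
position: [0.6075, 0.256, 0.1701]
eef_rot: [-1.571, -0.0, 0.002]
force: [0.5, -0.0, -0.6]
width: 0.995
```

```bash
python3 plan.py 30 .607 .255 .15 0 .607 .255 .069 0; python3 - <<'E'
from ov import *; from est import B
im=vision.snapshot("side");cv2.imwrite("pics/s1.png",draw("side",im,B,(220,60,450,230),3.4))
E
```

```text
t 3.23 p [0.6075 0.256  0.1701] rpy [-1.571 -0.     0.002] F [ 0.5 -0.  -0.6] w 0.995
[[0, 0.02, -0.001, 0.0], [0, 0.027, 0, 0.0], [0, 0.027, 0, 0.0], [0, 0.027, 0, 0.0]]
```

View pics/s1.png

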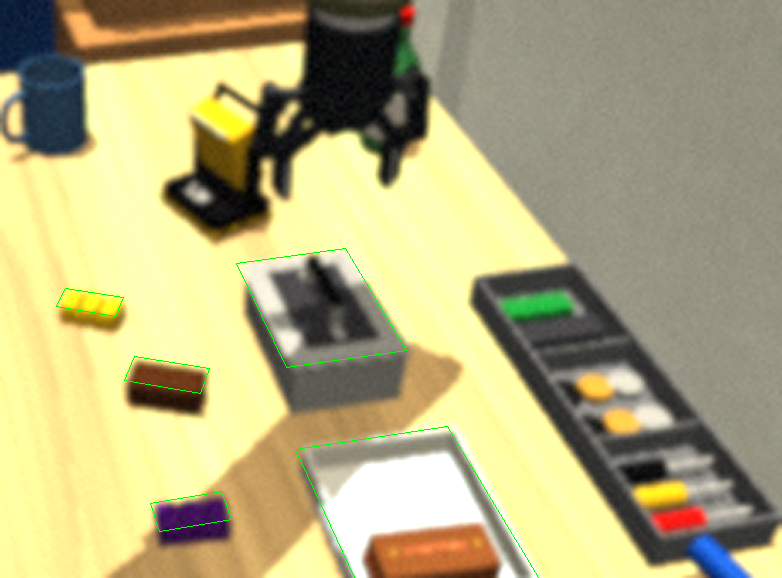

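{"api": "play_rows", "payload": {
  "targets": [
    [0,0.02,-0.001,0],
    [0,0.027,0,0],
    [0,0.027,0,0],
    [0,0.018,0,0],
    [0,0.009,0,0]
  ]
}}

```text
time_s: 3.7
position: [0.6059, 0.2526, 0.0661]
eef_rot: [-1.573, 0.004, 0.0]
force: [-0.8, 0.1, -0.4]
width: 1.001
```

{"api": "play_rows", "payload": {
  "targets": [
    [0,0,0,0],
    [0,0,0,0],
    [0,0,0,0],
    [0,0,0,0],
    [0,0,0,0],
    [0,0,0,0]
  ],
  "jaw": 0
}}

```text
time_s: 4.2
position: [0.6077, 0.254, 0.0704]
eef_rot: [-1.57, -0.002, 0.0]
force: [0.1, 0.4, 0.2]
width: 0.143
```

{"api": "play_rows", "payload": {
  "targets": [
    [0,0,0,0],
    [0,0,0,0],
    [0,0,0,0],
    [0,-0.005,0,0],
    [0,-0.01,0,0],
    [0,0,0,0]
  ]
}}

```text
time_s: 4.7
position: [0.6079, 0.2542, 0.0865]
eef_rot: [-1.57, -0.002, 0.0]
force: [0.2, 0.3, -0.0]
width: 0.1
```

```bash
python3 - <<'E'
from ov import *; from est import B
st()
for n in("side","top"):
    im=vision.snapshot(n);cv2.imwrite(f"pics/{n}2.png",draw(n,im,B,(220,60,450,230) if n=="side" else (150,90,350,220),3.4))
E
```

```text
t 4.7 p [0.6079 0.2542 0.0865] rpy [-1.57  -0.002  0.   ] F [ 0.2  0.3 -0. ] w 0.1
```

View pics/side2.png

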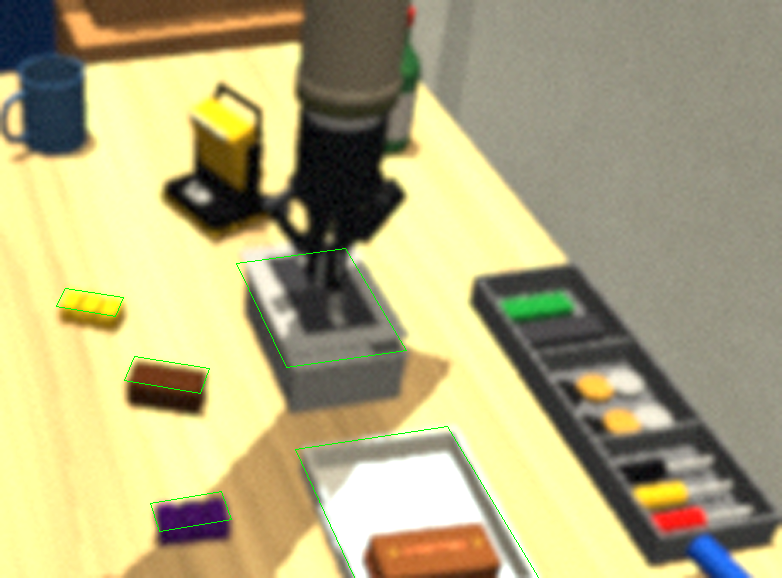

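View pics/top2.png

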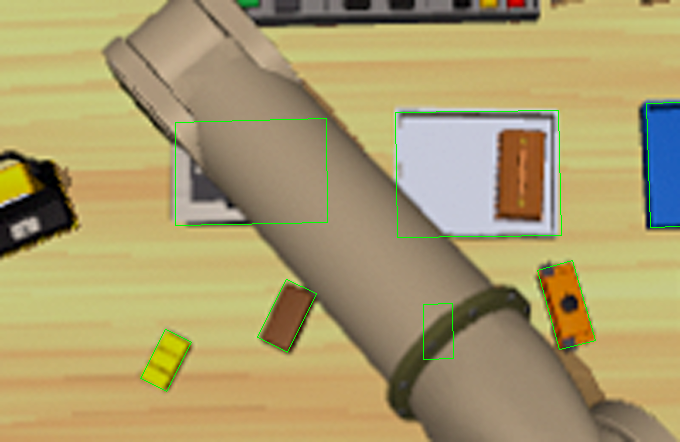

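{"api": "play_rows", "payload": {
  "targets": [
    [0,-0.015,0,0],
    [0,-0.02,0,0],
    [0,-0.02,0,0],
    [0,-0.01,0,0],
    [0,0,0,0]
  ]
}}

```text
time_s: 5.22
position: [0.6083, 0.2545, 0.152]
eef_rot: [-1.569, -0.004, 0.0]
force: [1.6, 0.8, -1.9]
width: 0.1
```

```bash
python3 - <<'E'
from ov import *; from est import B
st()
for n in("side",):
    im=vision.snapshot(n);cv2.imwrite(f"pics/{n}3.png",draw(n,im,B,(220,60,450,230) if n=="side" else (150,90,350,220),3.4))
E
```

```text
t 5.22 p [0.6083 0.2545 0.152 ] rpy [-1.569 -0.004  0.   ] F [ 1.6  0.8 -1.9] w 0.1
```

View pics/side3.png

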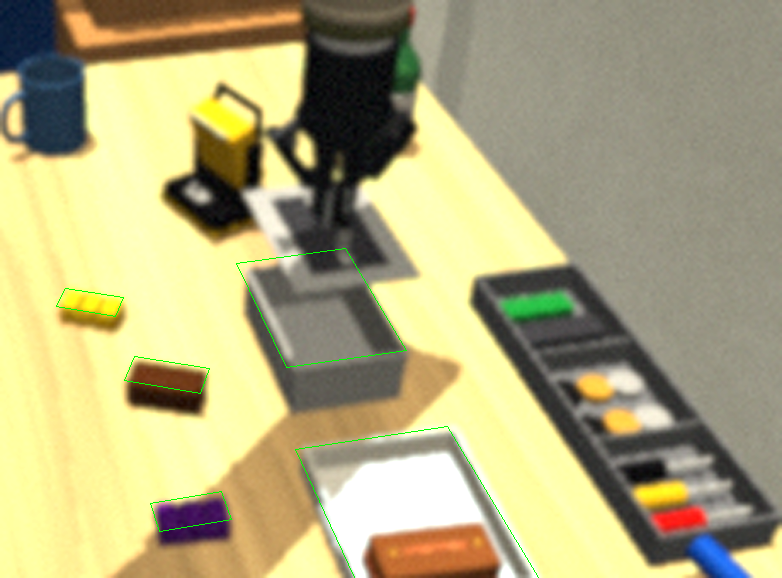

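```bash
python3 plan.py 30 .60 .22 .18 0 .455 -.35 .18 0 .435 -.41 .15 0
```

```text
t 5.27 p [0.6076 0.2541 0.1501] rpy [-1.57e+00 -2.00e-03  1.00e-03] F [ 0.4 -0.7 -1.6] w 0.103
[[-0.004, -0.015, -0.017, 0.0], [-0.004, -0.015, -0.017, 0.0], [-0.007, 0, -0.028, 0.0], [-0.007, 0, -0.029, 0.0], [-0.007, 0, -0.028, 0.0], [-0.007, 0, -0.029, 0.0], [-0.007, 0, -0.028, 0.0], [-0.007, 0, -0.029, 0.0]]
[[-0.007, 0, -0.028, 0.0], [-0.007, 0, -0.029, 0.0], [-0.007, 0, -0.028, 0.0], [-0.007, 0, -0.029, 0.0], [-0.007, 0, -0.028, 0.0], [-0.008, 0, -0.029, 0.0], [-0.007, 0, -0.028, 0.0], [-0.008, 0, -0.029, 0.0]]
[[-0.007, 0, -0.028, 0.0], [-0.008, 0, -0.029, 0.0], [-0.007, 0, -0.028, 0.0], [-0.008, 0, -0.029, 0.0], [-0.007, 0, -0.028, 0.0], [-0.008, 0, -0.029, 0.0], [-0.007, 0.01, -0.02, 0.0], [-0.007, 0.01, -0.02, 0.0]]
[[-0.006, 0.01, -0.02, 0.0]]
```

{"api": "play_rows", "payload": {
  "targets": [
    [-0.002,-0.01,-0.01,0],
    [-0.004,-0.015,-0.02,0],
    [-0.007,-0.005,-0.028,0],
    [-0.007,0,-0.028,0],
    [-0.007,0,-0.028,0],
    [-0.007,0,-0.028,0],
    [-0.007,0,-0.028,0],
    [-0.007,0,-0.028,0]
  ]
}}

```text
time_s: 5.93
position: [0.5578, 0.0533, 0.1783]
eef_rot: [-1.571, 0.002, -0.0]
force: [-0.6, 0.2, -1.8]
width: 0.103
```

{"api": "play_rows", "payload": {
  "targets": [
    [-0.007,0,-0.028,0],
    [-0.007,0,-0.028,0],
    [-0.007,0,-0.028,0],
    [-0.007,0,-0.028,0],
    [-0.008,0,-0.028,0],
    [-0.008,0,-0.028,0],
    [-0.008,0,-0.028,0],
    [-0.008,0,-0.028,0]
  ]
}}

```text
time_s: 6.6
position: [0.4976, -0.1702, 0.1785]
eef_rot: [-1.57, 0.002, -0.0]
force: [1.3, 0.3, -1.3]
width: 0.101
```

{"api": "play_rows", "payload": {
  "targets": [
    [-0.007,0,-0.028,0],
    [-0.007,0,-0.028,0],
    [-0.007,0,-0.028,0],
    [-0.008,0,-0.028,0],
    [-0.008,0,-0.028,0],
    [-0.008,0,-0.028,0],
    [-0.006,0.01,-0.018,0],
    [-0.004,0.01,-0.009,0]
  ]
}}

```text
time_s: 7.27
position: [0.4418, -0.3671, 0.1583]
eef_rot: [-1.572, 0.001, -0.005]
force: [-0.5, 0.8, -1.6]
width: 0.105
```

```bash
python3 plan.py 20 .435 -.41 .1 0 .435 -.41 .024 0; python3 - <<'E'
from ov import *; from est import B
im=vision.snapshot("side");cv2.imwrite("pics/s4.png",draw("side",im,B,(180,120,480,384),2.6))
E
```

```text
t 7.27 p [ 0.4418 -0.3671  0.1583] rpy [-1.572e+00  1.000e-03 -5.000e-03] F [-0.5  0.8 -1.6] w 0.105
[[-0.002, 0.015, -0.011, 0.0], [-0.002, 0.014, -0.011, 0.0], [-0.001, 0.015, -0.01, 0.0], [-0.002, 0.014, -0.011, -0.3], [0, 0.019, 0, 0.0], [0, 0.019, 0, 0.0], [0, 0.019, 0, 0.0], [0, 0.019, 0, 0.0]]
```

View pics/s4.png

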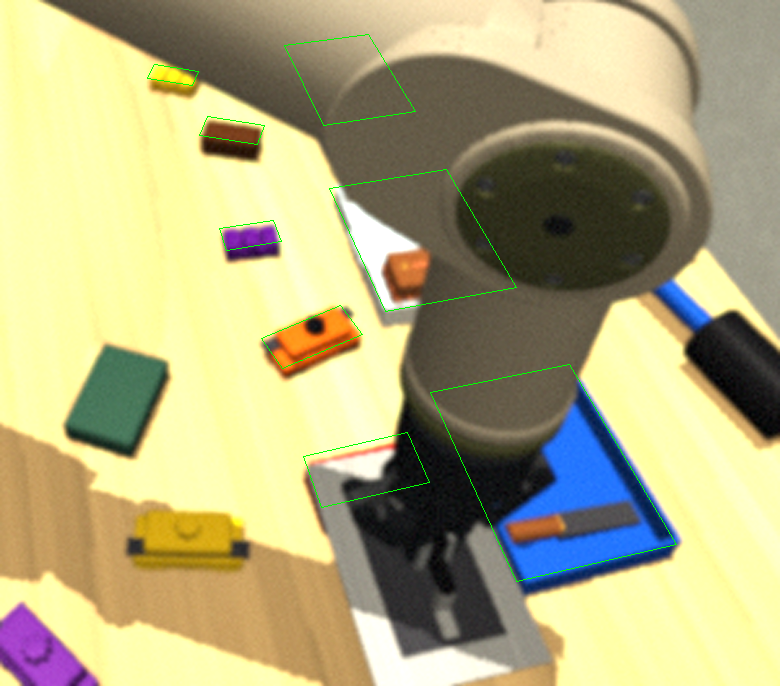

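{"api": "play_rows", "payload": {
  "targets": [
    [-0.002,0.01,-0.011,0],
    [-0.002,0.01,-0.011,0],
    [-0.001,0.015,-0.01,0],
    [-0.002,0.015,-0.011,0],
    [0,0.02,0,0],
    [0,0.02,0,0],
    [0,0.015,0,0],
    [0,0.015,0,0]
  ]
}}

```text
time_s: 7.98
position: [0.4374, -0.4057, 0.0369]
eef_rot: [-1.569, 0.001, 0.002]
force: [0.4, 0.1, -1.7]
width: 0.099
```

{"api": "play_rows", "payload": {
  "targets": [
    [0,0.008,0,0],
    [0,0.004,0,0],
    [0,0,0,0]
  ]
}}

```text
time_s: 8.23
position: [0.4373, -0.4057, 0.026]
eef_rot: [-1.569, 0.001, 0.001]
force: [-0.7, -0.2, -0.7]
width: 0.102
```

```bash
python3 plan.py 4 .435 -.41 .020 0; 
```

```text
t 8.23 p [ 0.4373 -0.4057  0.026 ] rpy [-1.569e+00  1.000e-03  1.000e-03] F [-0.7 -0.2 -0.7] w 0.102
[[-0.001, 0.003, -0.002, 0.0], [-0.001, 0.003, -0.002, 0.0]]
```

{"api": "play_rows", "payload": {
  "targets": [
    [0,0.002,0,0],
    [0,0.002,0,0],
    [0,0.001,0,0],
    [0,0,0,0]
  ]
}}

```text
time_s: 8.57
position: [0.4377, -0.4065, 0.0227]
eef_rot: [-1.571, -0.0, 0.001]
force: [-0.1, 0.2, -2.2]
width: 0.098
```

```bash
python3 -c "
from h import *
st()"
```

```text
t 8.57 p [ 0.4377 -0.4065  0.0227] rpy [-1.571e+00 -0.000e+00  1.000e-03] F [-0.1  0.2 -2.2] w 0.098
```

{"api": "play_rows", "payload": {
  "targets": [
    [0,0.001,0,0],
    [0,0.001,0,0],
    [0,0,0,0]
  ]
}}

```text
time_s: 8.82
position: [0.4378, -0.4067, 0.0215]
eef_rot: [-1.572, -0.001, 0.0]
force: [-2.1, 2.4, 6.8]
width: 0.096
```

{"api": "play_rows", "payload": {
  "targets": [
    [0,0.001,0,0],
    [0,0.001,0,0],
    [0,0,0,0]
  ]
}}

```text
time_s: 9.07
position: [0.4379, -0.4066, 0.0214]
eef_rot: [-1.572, -0.001, 0.0]
force: [-9.1, 8.0, 24.1]
width: 0.102
```

{"api": "play_rows", "payload": {
  "targets": [
    [0,-0.002,0,0],
    [0,0,0,0],
    [0,0,0,0],
    [0,0,0,0]
  ],
  "jaw": 0.6
}}

```text
time_s: 9.4
position: [0.4375, -0.4064, 0.0202]
eef_rot: [-1.571, -0.0, 0.001]
force: [0.2, -0.2, -0.3]
width: 0.601
```

{"api": "play_rows", "payload": {
  "targets": [
    [0,-0.005,0,0],
    [0,-0.015,0,0],
    [0,-0.03,0,0],
    [0,-0.03,0,0],
    [0,-0.03,0,0],
    [0,-0.03,0,0]
  ]
}}

```text
time_s: 9.9
position: [0.4374, -0.4061, 0.1618]
eef_rot: [-1.57, 0.0, 0.001]
force: [1.5, -1.2, -0.4]
width: 0.602
```

```bash
python3 - <<'E'
from ov import *; from est import B
B=B+[(.4378,-.4065,0,.112,.162,.009)]
im=vision.snapshot("side");cv2.imwrite("pics/s5.png",draw("side",im,B,(180,120,480,384),2.6))
E
python3 plan.py 35 .44 -.24 .16 -45 .4365 .057 .12 -90
```

```text
t 9.95 p [ 0.4399 -0.408   0.1688] rpy [-1.577e+00 -7.000e-03  1.000e-03] F [ 1.8 -1.6  4.8] w 0.604
[[0, 0.001, 0.024, 6.4], [-0.003, 0.001, 0.024, 6.4], [-0.005, 0.001, 0.023, 6.4], [-0.008, 0.001, 0.023, 6.5], [-0.01, 0.002, 0.022, 6.4], [-0.013, 0.001, 0.02, 6.5], [-0.015, 0.002, 0.019, 6.4], [-0.024, 0.004, 0.023, 5.0]]
[[-0.025, 0.004, 0.021, 5.0], [-0.027, 0.005, 0.019, 5.0], [-0.029, 0.004, 0.016, 5.0], [-0.03, 0.005, 0.014, 5.0], [-0.031, 0.004, 0.011, 5.0], [-0.032, 0.005, 0.008, 5.0], [-0.032, 0.004, 0.005, 5.0], [-0.033, 0.005, 0.002, 5.0]]
```

View pics/s5.png

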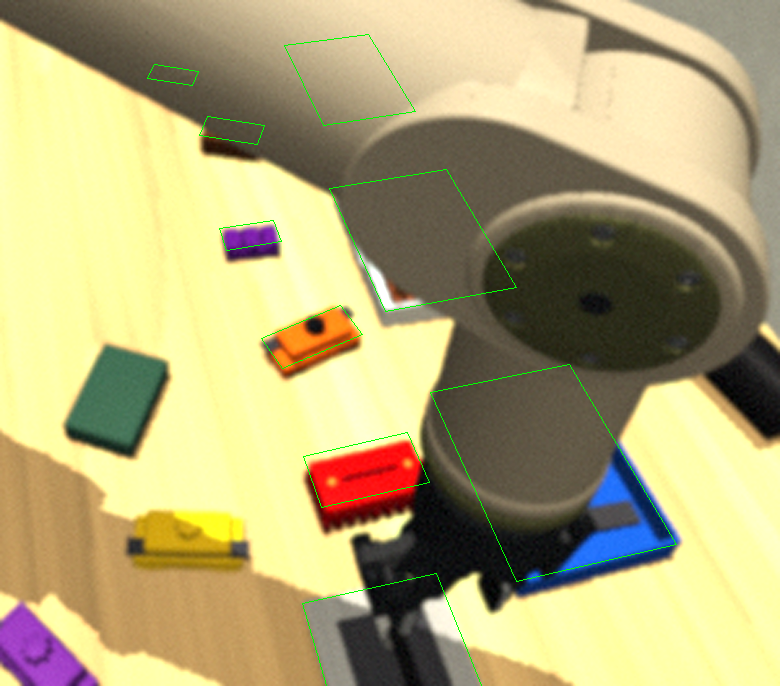

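{"api": "play_rows", "payload": {
  "targets": [
    [0,0.001,0.024,6.4],
    [-0.003,0.001,0.024,6.4],
    [-0.005,0.001,0.023,6.4],
    [-0.008,0.001,0.023,6.4],
    [-0.01,0.001,0.022,6.4],
    [-0.013,0.001,0.02,6.4],
    [-0.015,0.002,0.019,6.4],
    [-0.024,0.004,0.023,5]
  ],
  "jaw": 0.8
}}

```text
time_s: 10.62
position: [0.4366, -0.2052, 0.1486]
eef_rot: [-1.571, -0.001, -0.877]
force: [1.2, -0.2, 0.3]
width: 0.799
```

{"api": "play_rows", "payload": {
  "targets": [
    [-0.025,0.004,0.021,5],
    [-0.027,0.004,0.019,5],
    [-0.029,0.004,0.016,5],
    [-0.03,0.004,0.014,5],
    [-0.031,0.004,0.011,5],
    [-0.032,0.004,0.008,5],
    [-0.032,0.004,0.005,5],
    [-0.033,0.004,0.002,5]
  ]
}}

```text
time_s: 11.28
position: [0.4325, 0.0599, 0.1164]
eef_rot: [-1.57, -0.0, -1.571]
force: [1.3, -0.7, 0.2]
width: 0.799
```

```bash
python3 plan.py 25 .4365 .056 .10 -90 .4365 .056 .005 -90;  python3 - <<'E'
from ov import *; from est import B
B=B+[(.4378,-.4065,0,.112,.162,.009)]
im=vision.snapshot("side");cv2.imwrite("pics/s6.png",draw("side",im,B,(180,120,480,384),2.6))
E
```

```text
t 11.28 p [0.4325 0.0599 0.1164] rpy [-1.57  -0.    -1.571] F [ 1.3 -0.7  0.2] w 0.799
[[0.004, 0.016, 0.004, 0.0], [0, 0.024, 0, 0.0], [0, 0.024, 0, 0.0], [0, 0.024, 0, 0.0], [0, 0.023, 0, 0.0]]
```

View pics/s6.png

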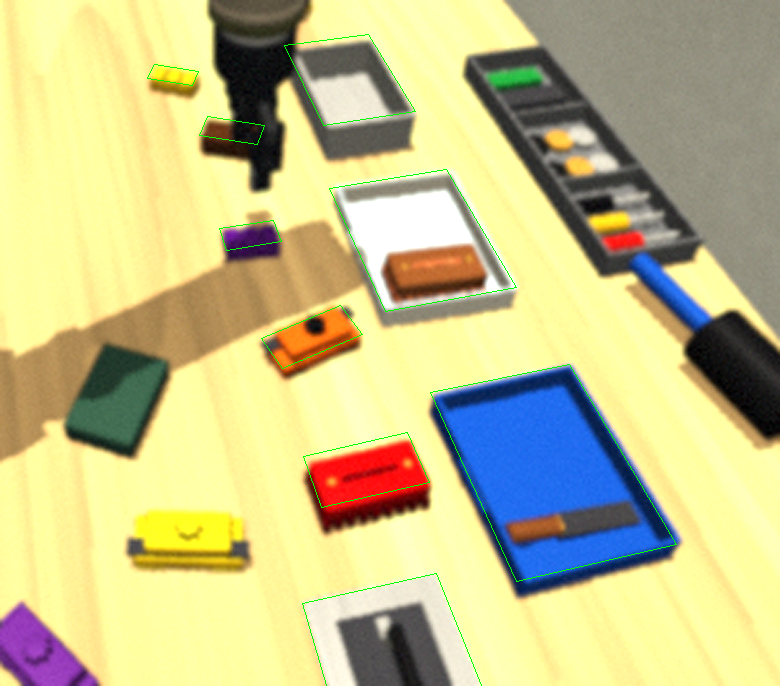

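{"api": "play_rows", "payload": {
  "targets": [
    [0.004,0.016,0.004,0],
    [0,0.024,0,0],
    [0,0.024,0,0],
    [0,0.022,0,0],
    [0,0.015,0,0],
    [0,0.008,0,0],
    [0,0,0,0]
  ]
}}

```text
time_s: 11.92
position: [0.4355, 0.0542, 0.006]
eef_rot: [-1.574, 0.0, -1.566]
force: [0.2, -0.2, 1.0]
width: 0.799
```

{"api": "play_rows", "payload": {
  "targets": [
    [0,0,0,0],
    [0,0,0,0],
    [0,0,0,0],
    [0,0,0,0],
    [0,0,0,0],
    [0,0,0,0]
  ],
  "jaw": 0
}}

```text
time_s: 12.42
position: [0.4379, 0.0545, 0.0088]
eef_rot: [-1.568, -0.0, -1.567]
force: [-2.9, -0.0, 6.6]
width: 0.357
```

{"api": "play_rows", "payload": {
  "targets": [
    [0,0,0,0],
    [0,-0.01,0,0],
    [0,-0.02,0,0],
    [0,-0.03,0,0],
    [0,-0.03,0,0],
    [0,-0.02,0,0]
  ]
}}

```text
time_s: 12.92
position: [0.4376, 0.0548, 0.1211]
eef_rot: [-1.567, 0.0, -1.566]
force: [1.0, -0.1, -0.2]
width: 0.36
```

```bash
python3 plan.py 30 .53 .15 .13 -45 .6075 .218 .13 0 ;  python3 - <<'E'
from ov import *; from est import B
im=vision.snapshot("side");cv2.imwrite("pics/s7.png",draw("side",im,B,(180,80,480,250),2.6))
E
```

```text
t 12.92 p [0.4376 0.0548 0.1211] rpy [-1.567  0.    -1.566] F [ 1.  -0.1 -0.2] w 0.36
[[-0.014, -0.001, 0.013, -6.4], [-0.012, -0.001, 0.015, -6.4], [-0.01, -0.001, 0.016, -6.4], [-0.008, -0.001, 0.017, -6.4], [-0.007, -0.002, 0.018, -6.4], [-0.004, -0.001, 0.018, -6.4], [-0.003, -0.002, 0.019, -6.3], [0.001, 0, 0.015, -6.4]]
[[0.003, 0, 0.014, -6.4], [0.004, 0, 0.014, -6.4], [0.006, 0, 0.014, -6.5], [0.007, 0, 0.013, -6.4], [0.009, 0, 0.012, -6.5], [0.009, 0, 0.01, -6.4]]
```

View pics/s7.png

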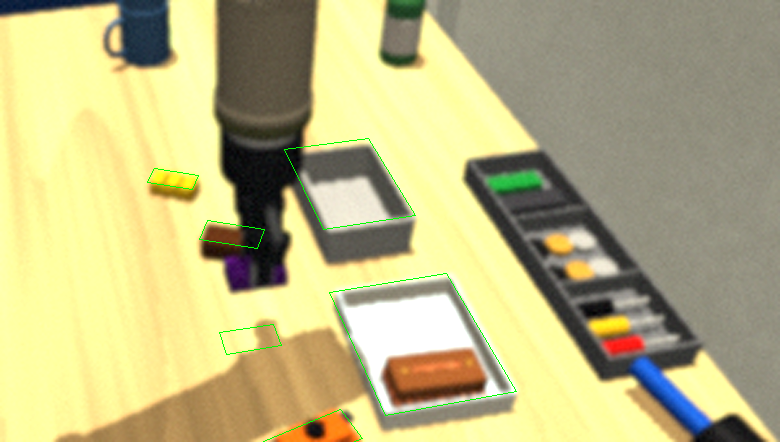

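{"api": "play_rows", "payload": {
  "targets": [
    [-0.014,-0.001,0.013,-6.4],
    [-0.012,-0.001,0.015,-6.4],
    [-0.01,-0.001,0.016,-6.4],
    [-0.008,-0.001,0.017,-6.4],
    [-0.007,-0.002,0.018,-6.4],
    [-0.004,-0.001,0.018,-6.4],
    [-0.003,-0.002,0.019,-6.4],
    [0.001,0,0.015,-6.4]
  ]
}}

```text
time_s: 13.63
position: [0.5412, 0.1613, 0.1277]
eef_rot: [-1.569, -0.001, -0.667]
force: [0.2, 0.1, 0.3]
width: 0.353
```

{"api": "play_rows", "payload": {
  "targets": [
    [0.003,0,0.014,-6.4],
    [0.004,0,0.014,-6.4],
    [0.006,0,0.014,-6.4],
    [0.007,0,0.013,-6.4],
    [0.009,0,0.012,-6.4],
    [0.009,0,0.01,-6.4],
    [0,0,0,0]
  ]
}}

```text
time_s: 14.22
position: [0.6072, 0.2186, 0.1269]
eef_rot: [-1.569, -0.0, 0.004]
force: [-0.3, 0.0, -0.3]
width: 0.359
```

```bash
python3 plan.py 25 .607 .217 .10 0 .607 .217 .022 0;  python3 - <<'E'
from ov import *; from est import B
im=vision.snapshot("side");cv2.imwrite("pics/s8.png",draw("side",im,B,(230,80,400,200),4))
im=vision.snapshot("top");cv2.imwrite("pics/t8.png",draw("top",im,B,(185,100,315,180),5))
E
```

```text
t 14.22 p [0.6072 0.2186 0.1269] rpy [-1.569 -0.     0.004] F [-0.3  0.  -0.3] w 0.359
[[0, 0.013, -0.001, 0.0], [0, 0.014, -0.001, 0.2], [0, 0.019, 0, 0.0], [0, 0.02, 0, 0.0], [0, 0.019, 0, 0.0], [0, 0.02, 0, 0.0]]
```

View pics/s8.png

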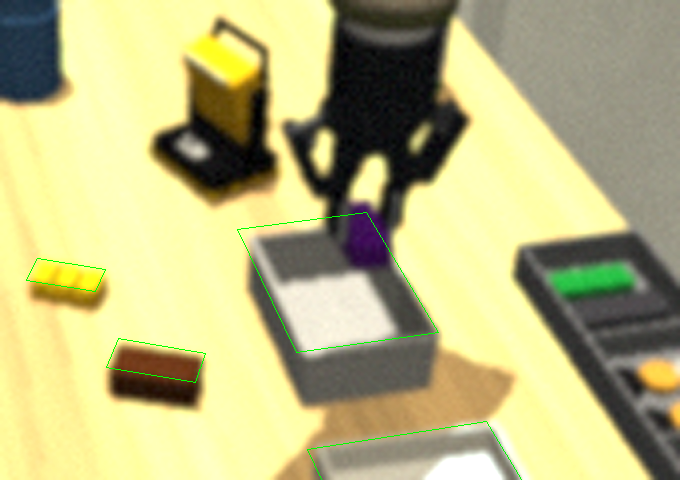

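View pics/t8.png

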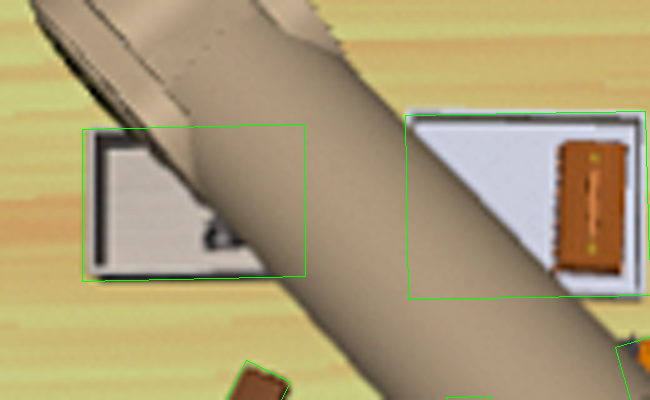

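{"api": "play_rows", "payload": {
  "targets": [
    [0,0.013,-0.001,0],
    [0,0.014,-0.001,0],
    [0,0.02,0,0],
    [0,0.02,0,0],
    [0,0.02,0,0],
    [0,0.012,0,0],
    [0,0.006,0,0],
    [0,0.002,0,0]
  ]
}}

```text
time_s: 14.98
position: [0.6053, 0.2143, 0.0177]
eef_rot: [-1.572, 0.002, -0.004]
force: [0.2, 0.2, -0.5]
width: 0.354
```

{"api": "play_rows", "payload": {
  "targets": [
    [0,0.002,0,0],
    [0,0.002,0,0],
    [0,0.001,0,0]
  ]
}}

```text
time_s: 15.23
position: [0.6068, 0.2155, 0.0152]
eef_rot: [-1.57, -0.001, -0.003]
force: [0.2, -0.6, 0.6]
width: 0.359
```

{"api": "play_rows", "payload": {
  "targets": [
    [0,0.002,0,0],
    [0,0.001,0,0],
    [0,0,0,0]
  ]
}}

```text
time_s: 15.48
position: [0.6067, 0.2153, 0.012]
eef_rot: [-1.571, -0.001, -0.003]
force: [-0.8, -0.7, 3.2]
width: 0.357
```

{"api": "play_rows", "payload": {
  "targets": [
    [0,0,0,0],
    [0,0,0,0],
    [0,-0.01,0,0],
    [0,-0.02,0,0],
    [0,-0.035,0,0],
    [0,-0.035,0,0],
    [0,-0.02,0,0]
  ],
  "jaw": 0.55
}}

```text
time_s: 16.07
position: [0.6073, 0.2163, 0.1363]
eef_rot: [-1.569, -0.004, -0.003]
force: [0.8, 0.4, 0.1]
width: 0.551
```

```bash
python3 plan.py 35 .53 .30 .12 30 .409 .353 .12 63;  python3 - <<'E'
from ov import *; from est import B
im=vision.snapshot("side");cv2.imwrite("pics/s9.png",draw("side",im,B,(230,80,400,200),4))
E
```

```text
t 16.07 p [0.6073 0.2163 0.1363] rpy [-1.569 -0.004 -0.003] F [0.8 0.4 0.1] w 0.551
[[-0.015, 0.003, 0.017, -6.0], [-0.014, 0.003, 0.018, -6.0], [-0.012, 0.003, 0.02, -6.0], [-0.01, 0.004, 0.02, -6.1], [-0.007, 0.003, 0.022, -6.0], [-0.013, 0, 0.018, -5.5], [-0.011, 0, 0.019, -5.5], [-0.01, 0, 0.02, -5.5]]
[[-0.007, 0, 0.02, -5.5], [-0.006, 0, 0.021, -5.5], [-0.003, 0, 0.022, -5.5]]
```

View pics/s9.png

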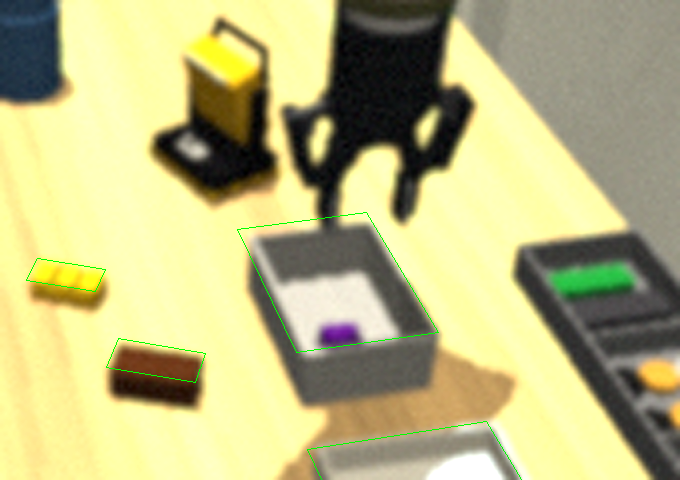

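{"api": "play_rows", "payload": {
  "targets": [
    [-0.015,0.003,0.017,-6],
    [-0.014,0.003,0.018,-6],
    [-0.012,0.003,0.02,-6],
    [-0.01,0.004,0.02,-6],
    [-0.007,0.003,0.022,-6],
    [-0.013,0,0.018,-5.5],
    [-0.011,0,0.019,-5.5],
    [-0.01,0,0.02,-5.5]
  ],
  "jaw": 0.75
}}

```text
time_s: 16.78
position: [0.4669, 0.3266, 0.1157]
eef_rot: [-1.571, -0.0, 0.814]
force: [0.9, 0.4, 0.6]
width: 0.746
```

{"api": "play_rows", "payload": {
  "targets": [
    [-0.007,0,0.02,-5.5],
    [-0.006,0,0.021,-5.5],
    [-0.003,0,0.022,-5.5],
    [0,0,0,0]
  ]
}}

```text
time_s: 17.12
position: [0.4036, 0.355, 0.1162]
eef_rot: [-1.57, -0.001, 1.109]
force: [-1.6, 0.9, -0.6]
width: 0.747
```

```bash
python3 plan.py 25 .409 .352 .08 63 .409 .352 .008 63
```

```text
t 17.12 p [0.4036 0.355  0.1162] rpy [-1.570e+00 -1.000e-03  1.109e+00] F [-1.6  0.9 -0.6] w 0.747
[[0, 0.018, -0.003, 0.3], [0, 0.018, -0.003, 0.2], [0, 0.024, 0, 0.0], [0, 0.024, 0, 0.0], [0, 0.024, 0, 0.0]]
```

{"api": "play_rows", "payload": {
  "targets": [
    [0,0.018,-0.003,0],
    [0,0.018,-0.003,0.5],
    [0,0.024,0,0],
    [0,0.024,0,0],
    [0,0.015,0,0],
    [0,0.008,0,0],
    [0,0,0,0]
  ]
}}

```text
time_s: 17.7
position: [0.4131, 0.349, 0.0071]
eef_rot: [-1.57, 0.002, 1.088]
force: [0.0, -0.1, -0.0]
width: 0.752
```

{"api": "play_rows", "payload": {
  "targets": [
    [0,0,0,0],
    [0,0,0,0],
    [0,0,0,0],
    [0,0,0,0],
    [0,0,0,0],
    [0,0,0,0]
  ],
  "jaw": 0
}}

```text
time_s: 18.2
position: [0.4145, 0.3507, 0.0101]
eef_rot: [-1.572, -0.003, 1.088]
force: [0.1, -0.3, 5.9]
width: 0.352
```

{"api": "play_rows", "payload": {
  "targets": [
    [0,-0.01,0,0],
    [0,-0.02,0,0],
    [0,-0.03,0,0],
    [0,-0.03,0,0],
    [0,-0.02,0,0]
  ]
}}

```text
time_s: 18.62
position: [0.4138, 0.3506, 0.1221]
eef_rot: [-1.572, -0.003, 1.089]
force: [0.4, 0.5, -1.5]
width: 0.353
```

```bash
python3 plan.py 30 .53 .33 .13 25 .607 .291 .13 0;  python3 - <<'E'
from ov import *; from est import B
im=vision.snapshot("side");cv2.imwrite("pics/s10.png",draw("side",im,B,(210,80,380,200),4))
im=vision.snapshot("top");cv2.imwrite("pics/t10.png",draw("top",im,B,(185,100,315,200),5))
E
```

```text
t 18.62 p [0.4138 0.3506 0.1221] rpy [-1.572 -0.003  1.089] F [ 0.4  0.5 -1.5] w 0.353
[[0.006, -0.001, -0.019, 6.2], [0.008, -0.001, -0.018, 6.2], [0.01, -0.001, -0.017, 6.2], [0.011, -0.002, -0.016, 6.3], [0.013, -0.001, -0.014, 6.2], [0.015, -0.002, -0.013, 6.3], [0.013, 0, -0.017, 6.2], [0.015, 0, -0.015, 6.3]]
[[0.017, 0, -0.014, 6.2], [0.019, 0, -0.012, 6.3]]
```

View pics/s10.png

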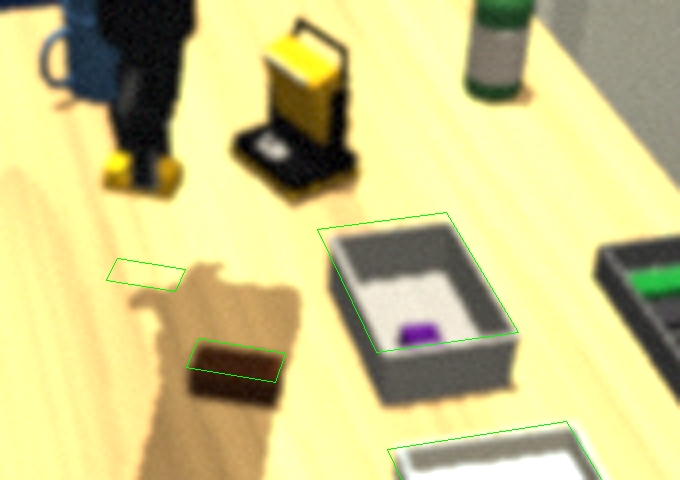

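View pics/t10.png

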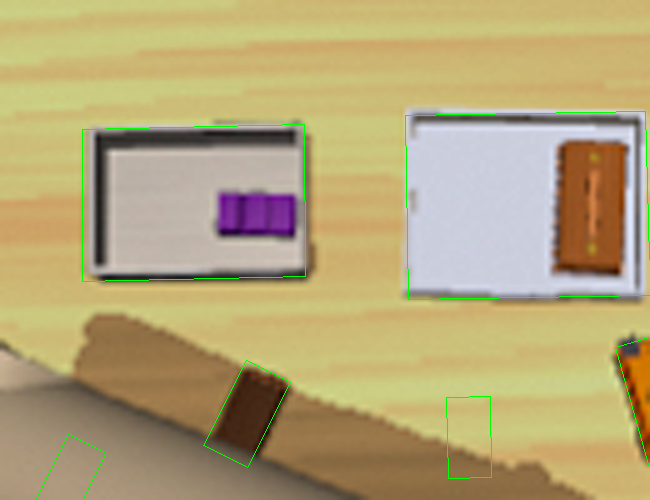

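```bash
python3 - <<'E'
from ov import *
im=vision.snapshot("top");cv2.imwrite("pics/tt.png",im[:,:,::-1])
o=draw("top",im,[(.606,.252,0,.106,.156,.055),(.606,.252,0,.1,.15,.055,(0,0,255)),(.606,.252,0,.1,.15,.003,(255,255,0))],(195,118,255,162),13)
cv2.imwrite("pics/t11.png",o)
im=vision.snapshot("side")
o=draw("side",im,[(.606,.252,0,.106,.156,.055),(.606,.252,0,.1,.15,.055,(0,0,255)),(.606,.252,0,.1,.15,.003,(255,255,0))],(285,120,345,190),8)
cv2.imwrite("pics/s11.png",o)
E
```

```text
(no output)
```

View pics/t11.png

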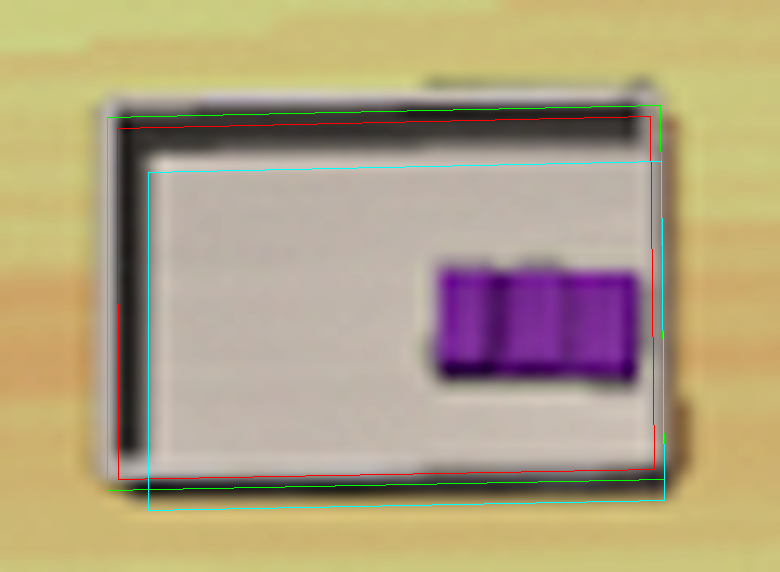

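View pics/s11.png

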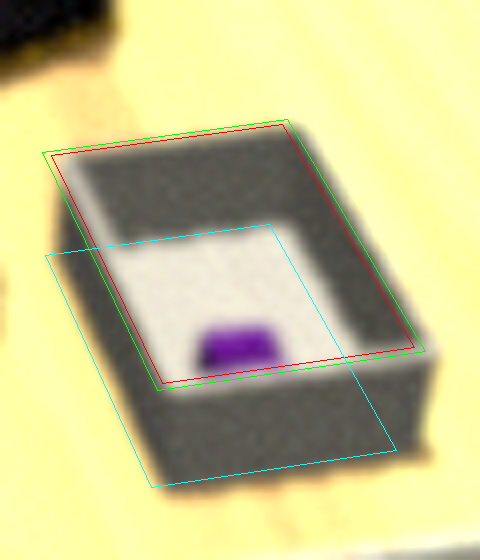

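{"api": "play_rows", "payload": {
  "targets": [
    [0.006,-0.001,-0.019,6.2],
    [0.008,-0.001,-0.018,6.2],
    [0.01,-0.001,-0.017,6.2],
    [0.011,-0.002,-0.016,6.2],
    [0.013,-0.001,-0.014,6.2],
    [0.015,-0.002,-0.013,6.2],
    [0.013,0,-0.017,6.2],
    [0.015,0,-0.015,6.2]
  ]
}}

```text
time_s: 19.48
position: [0.5676, 0.3092, 0.1249]
eef_rot: [-1.571, 0.002, 0.218]
force: [0.7, 0.5, -0.9]
width: 0.351
```

{"api": "play_rows", "payload": {
  "targets": [
    [0.017,0,-0.014,6.2],
    [0.019,0,-0.012,6.2],
    [0,0,0,0]
  ]
}}

```text
time_s: 19.73
position: [0.6112, 0.2851, 0.1241]
eef_rot: [-1.574, 0.0, -0.007]
force: [0.6, -1.2, -1.6]
width: 0.353
```

```bash
python3 plan.py 20 .608 .290 .095 0 .608 .290 .02 0
```

```text
t 19.73 p [0.6112 0.2851 0.1241] rpy [-1.574  0.    -0.007] F [ 0.6 -1.2 -1.6] w 0.353
[[-0.002, 0.015, 0.002, -0.2], [-0.001, 0.014, 0.003, -0.2], [0, 0.019, 0, 0.0], [0, 0.019, 0, 0.0], [0, 0.019, 0, 0.0], [0, 0.018, 0, 0.0]]
```

{"api": "play_rows", "payload": {
  "targets": [
    [-0.001,0.01,0.001,0],
    [0,0.01,0.001,0],
    [0,0.01,0.001,0],
    [0,0,0,0]
  ]
}}

```text
time_s: 20.07
position: [0.6037, 0.2933, 0.0925]
eef_rot: [-1.573, 0.005, 0.009]
force: [-0.4, 0.5, -1.2]
width: 0.358
```

```bash
python3 plan.py 20 .608 .290 .095 0 .608 .290 .02 0
```

```text
t 20.07 p [0.6037 0.2933 0.0925] rpy [-1.573  0.005  0.009] F [-0.4  0.5 -1.2] w 0.358
[[0.004, -0.002, -0.003, 0.5], [0, 0.019, 0, 0.0], [0, 0.019, 0, 0.0], [0, 0.018, 0, 0.0], [0, 0.019, 0, 0.0]]
```

{"api": "play_rows", "payload": {
  "targets": [
    [0.001,0,-0.001,0],
    [0,0.015,0,0],
    [0,0.018,0,0],
    [0,0.018,0,0],
    [0,0.014,0,0],
    [0,0.008,0,0],
    [0,0,0,0]
  ]
}}

```text
time_s: 20.65
position: [0.6079, 0.2904, 0.0226]
eef_rot: [-1.573, -0.0, 0.005]
force: [1.4, -3.5, -2.8]
width: 0.359
```

{"api": "play_rows", "payload": {
  "targets": [
    [0,0.002,0,0],
    [0,0.002,0,0],
    [0,0,0,0]
  ]
}}

```text
time_s: 20.9
position: [0.6081, 0.2905, 0.0196]
eef_rot: [-1.573, -0.001, 0.005]
force: [0.7, -5.7, 0.8]
width: 0.353
```

{"api": "play_rows", "payload": {
  "targets": [
    [0,0,-0.004,0],
    [0,0,-0.003,0],
    [0,0.002,0,0],
    [0,0,0,0]
  ]
}}

```text
time_s: 21.23
position: [0.6079, 0.2851, 0.0183]
eef_rot: [-1.57, -0.001, 0.006]
force: [-0.3, -2.1, 4.4]
width: 0.357
```

{"api": "play_rows", "payload": {
  "targets": [
    [0,0.002,0,0],
    [0,0.001,0,0],
    [0,0,0,0]
  ]
}}

```text
time_s: 21.48
position: [0.6081, 0.2854, 0.0179]
eef_rot: [-1.571, -0.002, 0.006]
force: [-7.8, -7.8, 22.5]
width: 0.358
```

{"api": "play_rows", "payload": {
  "targets": [
    [0,-0.002,0,0],
    [0,0,0,0],
    [0,0,0,0],
    [0,0,0,0]
  ],
  "jaw": 0.55
}}

```text
time_s: 21.82
position: [0.6072, 0.2853, 0.0161]
eef_rot: [-1.571, 0.0, 0.006]
force: [0.2, -0.9, -1.0]
width: 0.55
```

{"api": "play_rows", "payload": {
  "targets": [
    [0,-0.01,0,0],
    [0,-0.02,0,0],
    [0,-0.035,0,0],
    [0,-0.035,0,0],
    [0,-0.02,0,0]
  ]
}}

```text
time_s: 22.23
position: [0.6083, 0.2863, 0.1411]
eef_rot: [-1.568, -0.004, 0.006]
force: [1.2, 0.3, 0.3]
width: 0.546
```

```bash
python3 plan.py 35 .54 0 .14 -40 .46 -.20 .12 -88.5;  python3 - <<'E'
from ov import *; from est import B
im=vision.snapshot("side");cv2.imwrite("pics/s12.png",draw("side",im,[],(270,80,370,180),6))
E
```

```text
t 22.23 p [0.6083 0.2863 0.1411] rpy [-1.568 -0.004  0.006] F [1.2 0.3 0.3] w 0.546
[[-0.008, 0, -0.032, 4.5], [-0.005, 0, -0.032, 4.5], [-0.003, 0, -0.033, 4.5], [0, 0, -0.033, 4.5], [0.002, 0, -0.032, 4.5], [0.005, 0, -0.032, 4.5], [0.008, 0, -0.032, 4.5], [0.01, 0.001, -0.031, 4.4]]
[[0.012, 0, -0.03, 4.5], [0.008, 0.003, -0.026, 6.1], [0.011, 0.002, -0.025, 6.1], [0.014, 0.003, -0.023, 6.0], [0.016, 0.002, -0.022, 6.1], [0.018, 0.003, -0.02, 6.0], [0.02, 0.002, -0.018, 6.1], [0.022, 0.003, -0.015, 6.0]]
[[0.024, 0.002, -0.013, 6.1]]
```

View pics/s12.png

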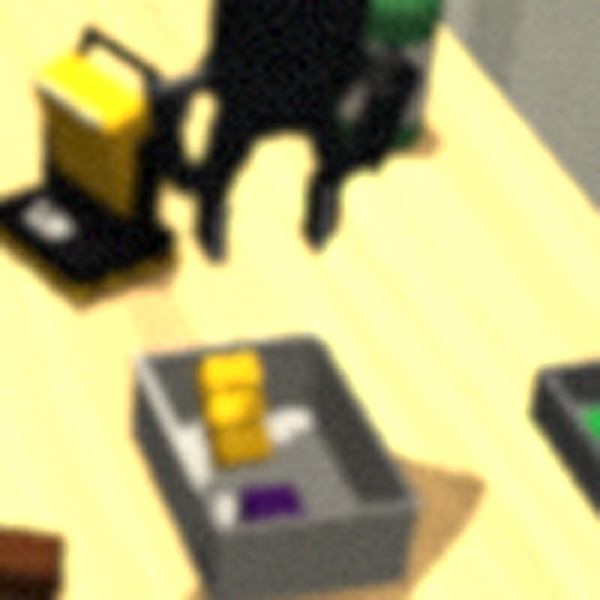

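{"api": "play_rows", "payload": {
  "targets": [
    [-0.008,0,-0.032,4.5],
    [-0.005,0,-0.032,4.5],
    [-0.003,0,-0.033,4.5],
    [0,0,-0.033,4.5],
    [0.002,0,-0.032,4.5],
    [0.005,0,-0.032,4.5],
    [0.008,0,-0.032,4.5],
    [0.01,0,-0.031,4.5]
  ],
  "jaw": 0.9
}}

```text
time_s: 22.95
position: [0.5463, 0.0293, 0.1367]
eef_rot: [-1.571, -0.0, -0.626]
force: [1.1, -0.5, 0.0]
width: 0.897
```

```bash
 python3 - <<'E'
from ov import *; from est import B
im=vision.snapshot("side");a=draw("side",im,[],(285,110,345,190),7)
im=vision.snapshot("top");b=draw("top",im,[],(195,118,255,162),6)
c=np.zeros((600,800,3),np.uint8);c[:a.shape[0],:a.shape[1]]=a;c[:b.shape[0],425:425+b.shape[1]]=b;cv2.imwrite("pics/c13.png",c)
E
```

```text
(no output)
```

View pics/c13.png

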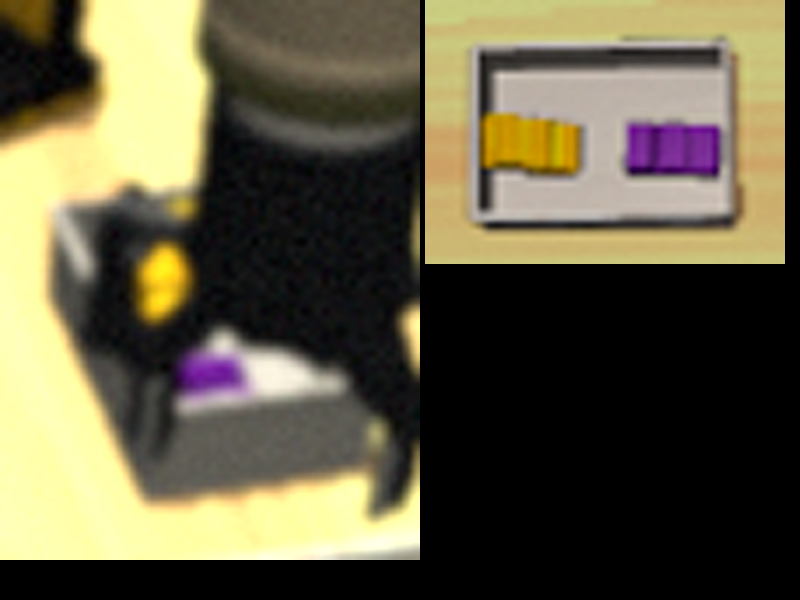

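```bash
python3 plan.py 35 .608 .288 .12 0 
```

```text
t 23.05 p [0.5463 0.0235 0.1362] rpy [-1.574 -0.002 -0.634] F [-0.9  0.7  0.4] w 0.895
[[-0.013, 0.002, 0.031, -4.5], [-0.011, 0.002, 0.032, -4.5], [-0.008, 0.002, 0.033, -4.6], [-0.006, 0.002, 0.034, -4.5], [-0.003, 0.002, 0.034, -4.6], [0, 0.002, 0.034, -4.5], [0.002, 0.002, 0.034, -4.6], [0.005, 0.002, 0.033, -4.5]]
```

{"api": "play_rows", "payload": {
  "targets": [
    [-0.013,0.002,0.031,-4.5],
    [-0.011,0.002,0.032,-4.5],
    [-0.008,0.002,0.033,-4.5],
    [-0.006,0.002,0.034,-4.5],
    [-0.003,0.002,0.034,-4.5],
    [0,0.002,0.034,-4.5],
    [0.002,0.002,0.034,-4.5],
    [0.005,0.002,0.033,-4.5]
  ],
  "jaw": 0.6
}}

```text
time_s: 23.72
position: [0.6061, 0.2979, 0.1203]
eef_rot: [-1.57, 0.0, 0.01]
force: [0.1, 0.7, 0.4]
width: 0.598
```

{"api": "play_rows", "payload": {
  "targets": [
    [0,0,0,0],
    [0,0,0,0],
    [0,0,0,0]
  ]
}}

```text
time_s: 23.97
position: [0.6061, 0.2958, 0.1201]
eef_rot: [-1.571, 0.0, 0.006]
force: [-0.6, -0.2, 0.0]
width: 0.603
```

```bash
python3 plan.py 20 .609 .287 .08 0 .609 .287 .018 0 
```

```text
t 23.97 p [0.6061 0.2958 0.1201] rpy [-1.571  0.     0.006] F [-0.6 -0.2  0. ] w 0.603
[[0.001, 0.013, -0.003, 0.0], [0.001, 0.014, -0.003, 0.2], [0.001, 0.013, -0.003, 0.0], [0, 0.016, 0, 0.0], [0, 0.015, 0, 0.0], [0, 0.016, 0, 0.0], [0, 0.015, 0, 0.0]]
```

{"api": "play_rows", "payload": {
  "targets": [
    [0.001,0.013,-0.003,0],
    [0.001,0.014,-0.003,0],
    [0.001,0.013,-0.003,0],
    [0,0.016,0,0],
    [0,0.016,0,0],
    [0,0.014,0,0],
    [0,0.01,0,0],
    [0,0.005,0,0]
  ]
}}

```text
time_s: 24.63
position: [0.6085, 0.2852, 0.0167]
eef_rot: [-1.572, 0.003, 0.005]
force: [0.1, 0.7, 0.2]
width: 0.602
```

{"api": "play_rows", "payload": {
  "targets": [
    [0,0,0,0],
    [0,0,0,0],
    [0,0,0,0],
    [0,0,0,0],
    [0,-0.003,0,0],
    [0,-0.003,0,0]
  ],
  "jaw": 0
}}

```text
time_s: 25.13
position: [0.6095, 0.2866, 0.0259]
eef_rot: [-1.571, -0.0, 0.006]
force: [-0.6, -2.1, -0.4]
width: 0.353
```

{"api": "play_rows", "payload": {
  "targets": [
    [0,0,-0.004,0],
    [0,0,-0.004,0],
    [0,0,-0.002,0],
    [0,0,0,0]
  ]
}}

```text
time_s: 25.47
position: [0.6097, 0.2756, 0.0253]
eef_rot: [-1.571, -0.0, 0.005]
force: [1.3, -0.2, -0.3]
width: 0.356
```

{"api": "play_rows", "payload": {
  "targets": [
    [0,0,0,0],
    [0,0,0,0],
    [0,0,0,0],
    [0,-0.01,0,0],
    [0,-0.02,0,0],
    [0,-0.03,0,0],
    [0,-0.035,0,0],
    [0,-0.03,0,0]
  ],
  "jaw": 0.55
}}

```text
time_s: 26.13
position: [0.6092, 0.2771, 0.1532]
eef_rot: [-1.57, -0.001, 0.006]
force: [0.6, 0.4, 0.4]
width: 0.548
```

```bash
python3 plan.py 35 .54 0 .14 -40 .46 -.20 .12 -88.5;  python3 - <<'E'
from ov import *; from est import B
im=vision.snapshot("side");cv2.imwrite("pics/s14.png",draw("side",im,[],(270,80,370,180),6))
E
```

```text
t 26.13 p [0.6092 0.2771 0.1532] rpy [-1.57e+00 -1.00e-03  6.00e-03] F [0.6 0.4 0.4] w 0.548
[[-0.008, 0.001, -0.031, 4.5], [-0.005, 0.002, -0.031, 4.5], [-0.003, 0.001, -0.032, 4.5], [-0.001, 0.002, -0.032, 4.5], [0.002, 0.001, -0.032, 4.5], [0.004, 0.002, -0.031, 4.5], [0.007, 0.001, -0.031, 4.5], [0.01, 0.002, -0.03, 4.4]]
[[0.011, 0.001, -0.029, 4.5], [0.008, 0.003, -0.026, 6.1], [0.011, 0.002, -0.024, 6.1], [0.014, 0.003, -0.023, 6.0], [0.016, 0.002, -0.022, 6.1], [0.018, 0.003, -0.02, 6.0], [0.02, 0.002, -0.018, 6.1], [0.022, 0.003, -0.015, 6.0]]
[[0.024, 0.002, -0.013, 6.1]]
```

View pics/s14.png

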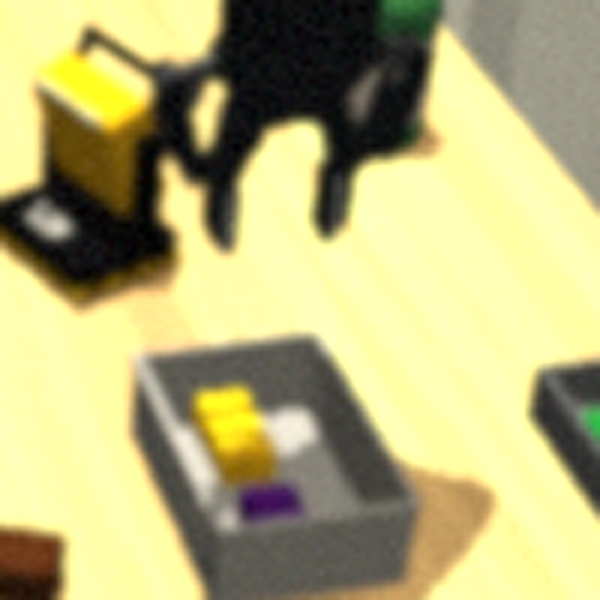

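{"api": "play_rows", "payload": {
  "targets": [
    [-0.008,0.001,-0.031,4.5],
    [-0.005,0.002,-0.031,4.5],
    [-0.003,0.001,-0.032,4.5],
    [-0.001,0.002,-0.032,4.5],
    [0.002,0.001,-0.032,4.5],
    [0.004,0.002,-0.031,4.5],
    [0.007,0.001,-0.031,4.5],
    [0.01,0.002,-0.03,4.5]
  ],
  "jaw": 1
}}

```text
time_s: 26.85
position: [0.5474, 0.0289, 0.1391]
eef_rot: [-1.57, -0.001, -0.626]
force: [0.8, -0.5, -0.7]
width: 1.003
```

{"api": "play_rows", "payload": {
  "targets": [
    [0.011,0.001,-0.029,4.5],
    [0.008,0.003,-0.026,6],
    [0.011,0.002,-0.024,6],
    [0.014,0.003,-0.023,6],
    [0.016,0.002,-0.022,6],
    [0.018,0.003,-0.02,6],
    [0.02,0.002,-0.018,6],
    [0.022,0.003,-0.015,6]
  ]
}}

```text
time_s: 27.52
position: [0.4697, -0.1756, 0.1201]
eef_rot: [-1.57, -0.001, -1.438]
force: [-0.2, -0.8, 0.6]
width: 1.003
```

```bash
python3 plan.py 30 .461 -.241 .11 -88.5 .461 -.241 .012 -88.5;  python3 - <<'E'
from ov import *; from est import B
im=vision.snapshot("side");a=draw("side",im,[],(285,110,345,190),7)
im=vision.snapshot("top");b=draw("top",im,[(.606,.252,0,.106,.156,.055)],(195,118,255,162),6)
c=np.zeros((600,800,3),np.uint8);c[:a.shape[0],:a.shape[1]]=a;c[:b.shape[0],425:425+b.shape[1]]=b;cv2.imwrite("pics/c15.png",c)
E
```

```text
t 27.52 p [ 0.4697 -0.1756  0.1201] rpy [-1.570e+00 -1.000e-03 -1.438e+00] F [-0.2 -0.8  0.6] w 1.003
[[0.021, 0.003, -0.006, 2.0], [0.022, 0.004, -0.005, 2.0], [0.021, 0.003, -0.004, 2.1], [0, 0.025, 0, 0.0], [0, 0.024, 0, 0.0], [0, 0.025, 0, 0.0], [0, 0.024, 0, 0.0]]
```

View pics/c15.png

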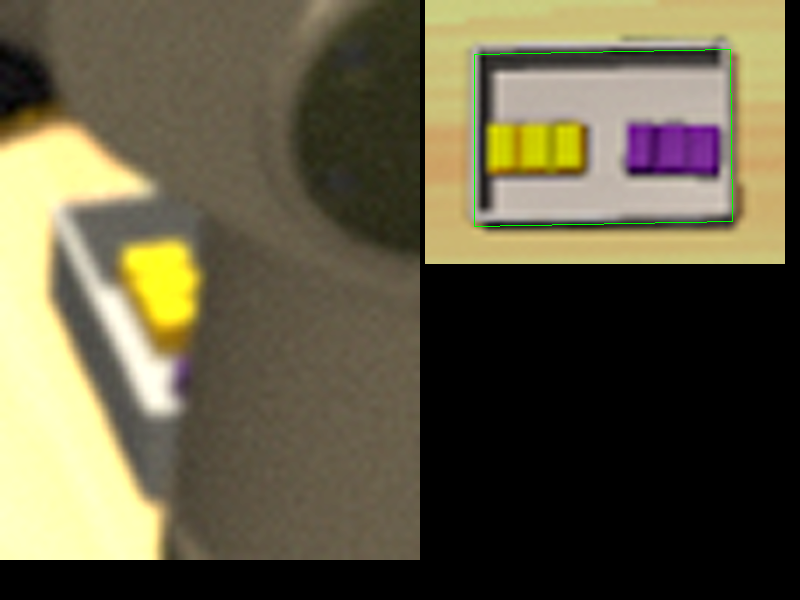

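{"api": "play_rows", "payload": {
  "targets": [
    [0.02,0.003,-0.006,2],
    [0.02,0.004,-0.005,2],
    [0.02,0.003,-0.003,2],
    [0,0,0,0],
    [0,0,0,0]
  ]
}}

```text
time_s: 28.03
position: [0.4617, -0.238, 0.1088]
eef_rot: [-1.571, 0.0, -1.543]
force: [-0.1, 0.6, -0.6]
width: 1.003
```

```bash
python3 plan.py 30 .461 -.241 .10 -88.5 .461 -.241 .012 -88.5;  python3 - <<'E'
from ov import *; from est import B
im=vision.snapshot("side");cv2.imwrite("pics/s16.png",draw("side",im,B,(250,150,450,330),3.8))
E
```

```text
t 28.03 p [ 0.4617 -0.238   0.1088] rpy [-1.571  0.    -1.543] F [-0.1  0.6 -0.6] w 1.003
[[0.003, 0.009, -0.001, 0.0], [0, 0.029, 0, 0.0], [0, 0.029, 0, 0.0], [0, 0.03, 0, 0.0]]
```

View pics/s16.png

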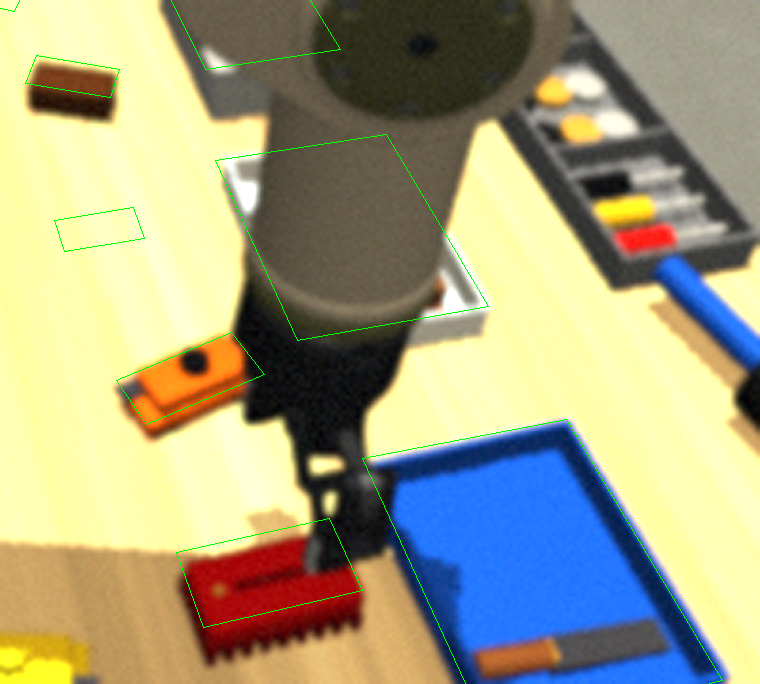

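{"api": "play_rows", "payload": {
  "targets": [
    [0.003,0.009,-0.001,0],
    [0,0.025,0,0],
    [0,0.025,0,0],
    [0,0.02,0,0],
    [0,0.012,0,0],
    [0,0.006,0,0],
    [0,0,0,0]
  ]
}}

```text
time_s: 28.67
position: [0.4607, -0.2382, 0.0111]
eef_rot: [-1.573, 0.002, -1.538]
force: [-0.9, 0.8, -0.3]
width: 0.999
```

{"api": "play_rows", "payload": {
  "targets": [
    [0,0,0,0],
    [0,0,0,0],
    [0,0,0,0],
    [0,0,0,0],
    [0,0,0,0],
    [0,0,0,0]
  ],
  "jaw": 0
}}

```text
time_s: 29.17
position: [0.4624, -0.2396, 0.0138]
eef_rot: [-1.568, -0.001, -1.539]
force: [-1.5, 0.4, 6.4]
width: 0.547
```

{"api": "play_rows", "payload": {
  "targets": [
    [0,-0.01,0,0],
    [0,-0.02,0,0],
    [0,-0.03,0,0],
    [0,-0.03,0,0],
    [0,-0.02,0,0]
  ]
}}

```text
time_s: 29.58
position: [0.4621, -0.2391, 0.1259]
eef_rot: [-1.568, -0.001, -1.538]
force: [1.0, -0.3, -1.7]
width: 0.545
```

```bash
python3 plan.py 30 .53 -.10 .14 -90 .608 .049 .14 -90;  python3 - <<'E'
from ov import *; from est import B
im=vision.snapshot("side");cv2.imwrite("pics/s17.png",draw("side",im,B,(250,150,450,330),3.8))
E
```

```text
t 29.58 p [ 0.4621 -0.2391  0.1259] rpy [-1.568e+00 -1.000e-03 -1.538e+00] F [ 1.  -0.3 -1.7] w 0.545
[[-0.023, -0.002, 0.012, 0.3], [-0.023, -0.002, 0.012, 0.3], [-0.023, -0.003, 0.012, 0.3], [-0.023, -0.002, 0.012, 0.3], [-0.023, -0.003, 0.011, 0.3], [-0.023, -0.002, 0.012, 0.4], [-0.025, 0, 0.013, 0.0], [-0.025, 0, 0.013, 0.0]]
[[-0.025, 0, 0.013, 0.0], [-0.025, 0, 0.013, 0.0], [-0.024, 0, 0.013, 0.0], [-0.025, 0, 0.012, 0.0]]
```

View pics/s17.png

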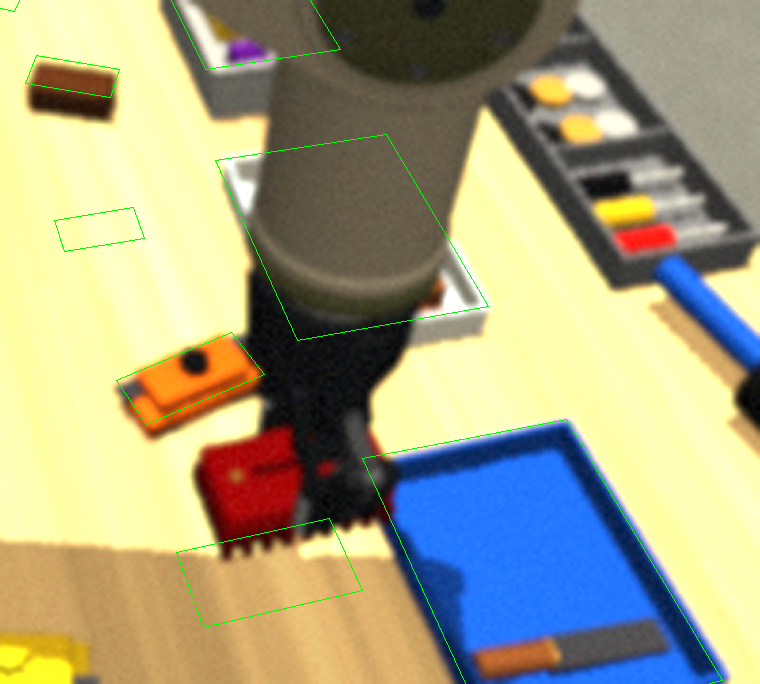

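{"api": "play_rows", "payload": {
  "targets": [
    [-0.01,-0.004,0.005,0.4],
    [-0.023,-0.004,0.012,0.4],
    [-0.025,-0.003,0.012,0.4],
    [-0.025,-0.003,0.012,0.4],
    [-0.025,0,0.013,0.4],
    [-0.025,0,0.013,0],
    [-0.025,0,0.013,0],
    [-0.025,0,0.013,0]
  ]
}}

```text
time_s: 30.3
position: [0.5531, -0.0541, 0.1369]
eef_rot: [-1.571, -0.0, -1.574]
force: [0.5, -0.2, -1.6]
width: 0.552
```

{"api": "play_rows", "payload": {
  "targets": [
    [-0.025,0,0.013,0],
    [-0.025,0,0.013,0],
    [-0.025,0,0.013,0],
    [-0.024,0,0.012,0],
    [-0.015,0,0.006,0],
    [-0.008,0,0.003,0],
    [0,0,0,0]
  ]
}}

```text
time_s: 30.88
position: [0.613, 0.0692, 0.1365]
eef_rot: [-1.571, 0.001, -1.57]
force: [0.3, 0.3, -2.2]
width: 0.549
```

```bash
python3 plan.py 20 .608 .046 .10 -90 .608 .046 .024 -90;  python3 - <<'E'
from ov import *; from est import B
im=vision.snapshot("side");cv2.imwrite("pics/s18.png",draw("side",im,B,(250,120,450,300),3.8))
im=vision.snapshot("top");cv2.imwrite("pics/t18.png",draw("top",im,B,(250,110,350,170),6))
E
```

```text
t 30.88 p [0.613  0.0692 0.1365] rpy [-1.571e+00  1.000e-03 -1.570e+00] F [ 0.3  0.3 -2.2] w 0.549
[[0.008, 0.012, -0.002, 0.0], [0.008, 0.012, -0.002, 0.0], [0.007, 0.013, -0.001, 0.0], [0, 0.019, 0, 0.0], [0, 0.019, 0, 0.0], [0, 0.019, 0, 0.0], [0, 0.019, 0, 0.0]]
```

View pics/s18.png

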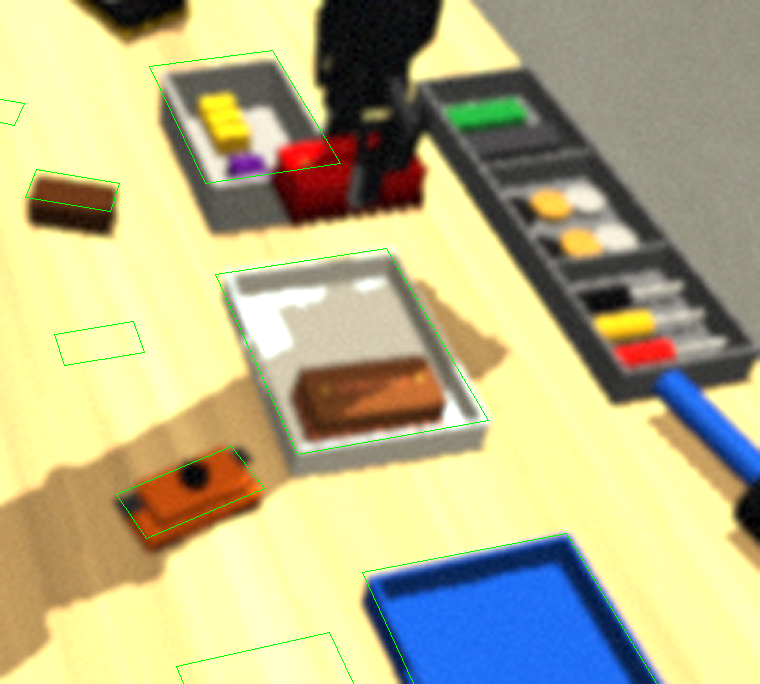

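View pics/t18.png

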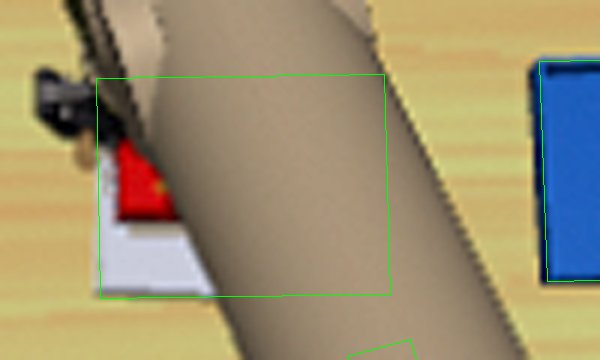

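{"api": "play_rows", "payload": {
  "targets": [
    [0.008,0.012,-0.002,0],
    [0.008,0.012,-0.001,0],
    [0.007,0.013,0,0],
    [0,0,0,0],
    [0,0,0,0]
  ]
}}

```text
time_s: 31.4
position: [0.6092, 0.0415, 0.098]
eef_rot: [-1.573, -0.001, -1.577]
force: [-0.1, 1.0, -0.3]
width: 0.548
```

```bash
python3 plan.py 20 .609 .046 .06 -90 .609 .046 .022 -90
```

```text
t 31.4 p [0.6092 0.0415 0.098 ] rpy [-1.573e+00 -1.000e-03 -1.577e+00] F [-0.1  1.  -0.3] w 0.548
[[-0.002, 0.019, 0, -0.2], [-0.003, 0.019, 0, 0.0], [0, 0.019, 0, 0.0], [0, 0.019, 0, 0.0]]
```

{"api": "play_rows", "payload": {
  "targets": [
    [-0.001,0.018,0,0],
    [-0.002,0.018,0,0],
    [0,0.016,0,0],
    [0,0.012,0,0],
    [0,0.008,0,0],
    [0,0.003,0,0],
    [0,0,0,0]
  ]
}}

```text
time_s: 31.98
position: [0.61, 0.0466, 0.024]
eef_rot: [-1.571, 0.0, -1.574]
force: [0.1, 0.5, -0.6]
width: 0.55
```

{"api": "play_rows", "payload": {
  "targets": [
    [0,0.002,0,0],
    [0,0.001,0,0],
    [0,0,0,0]
  ]
}}

```text
time_s: 32.23
position: [0.6105, 0.0466, 0.0219]
eef_rot: [-1.57, 0.0, -1.574]
force: [0.4, -0.6, -1.7]
width: 0.549
```

{"api": "play_rows", "payload": {
  "targets": [
    [0,0.002,0,0],
    [0,0.001,0,0],
    [0,0,0,0]
  ]
}}

```text
time_s: 32.48
position: [0.61, 0.0465, 0.0182]
eef_rot: [-1.571, -0.0, -1.574]
force: [-1.0, -0.4, -0.8]
width: 0.553
```

{"api": "play_rows", "payload": {
  "targets": [
    [0,0,0,0],
    [0,0,0,0],
    [0,0,0,0],
    [0,-0.01,0,0],
    [0,-0.02,0,0],
    [0,-0.035,0,0],
    [0,-0.035,0,0]
  ],
  "jaw": 0.65
}}

```text
time_s: 33.07
position: [0.6092, 0.0466, 0.1193]
eef_rot: [-1.573, 0.0, -1.573]
force: [1.7, 0.4, 1.1]
width: 0.644
```

```bash
python3 plan.py 30 .54 -.02 .14 -80 .463 -.084 .12 -75.5;  python3 - <<'E'
from ov import *; from est import B
im=vision.snapshot("side");cv2.imwrite("pics/s19.png",draw("side",im,B,(250,120,450,300),3.8))
E
```

```text
t 33.07 p [0.6092 0.0466 0.1193] rpy [-1.573  0.    -1.573] F [1.7 0.4 1.1] w 0.644
[[0.017, -0.005, -0.017, -2.5], [0.016, -0.005, -0.018, -2.5], [0.015, -0.005, -0.019, -2.6], [0.014, -0.006, -0.019, -2.5], [0.012, 0.005, -0.022, -1.1], [0.012, 0.005, -0.022, -1.1], [0.012, 0.005, -0.022, -1.2], [0.011, 0.005, -0.022, -1.1]]
```

View pics/s19.png

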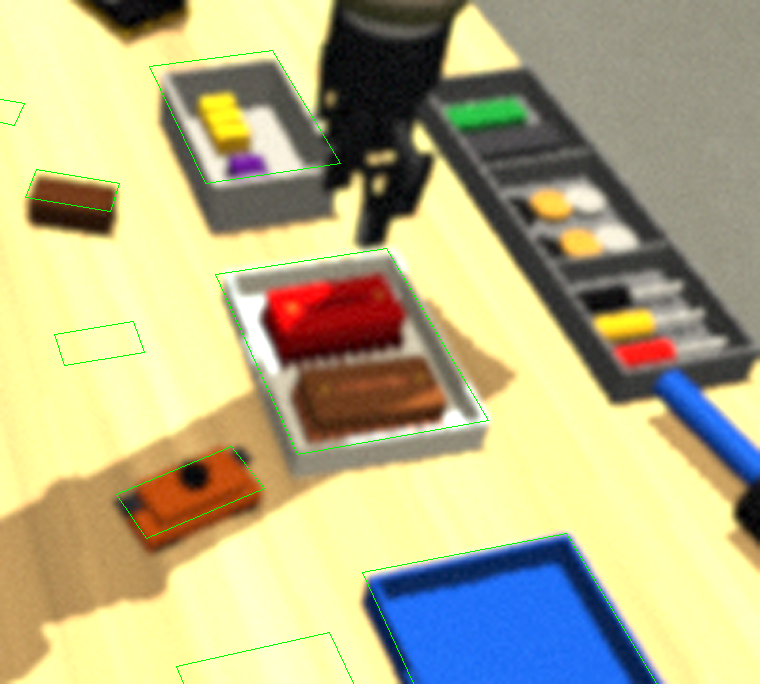

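{"api": "play_rows", "payload": {
  "targets": [
    [0.017,-0.005,-0.017,-2.5],
    [0.016,-0.005,-0.018,-2.5],
    [0.015,-0.005,-0.019,-2.5],
    [0.014,-0.005,-0.019,-2.5],
    [0.012,0.005,-0.022,-1],
    [0.012,0.005,-0.022,-1],
    [0.012,0.005,-0.022,-1],
    [0.011,0.005,-0.022,-1]
  ],
  "jaw": 0.9
}}

```text
time_s: 33.78
position: [0.4633, -0.0841, 0.1189]
eef_rot: [-1.57, -0.001, -1.329]
force: [0.5, -0.1, -0.8]
width: 0.902
```

{"api": "play_rows", "payload": {
  "targets": [
    [0,0,0,0],
    [0,0,0,0]
  ]
}}

```text
time_s: 33.95
position: [0.4633, -0.0845, 0.1189]
eef_rot: [-1.571, -0.001, -1.332]
force: [0.8, 0.3, -0.0]
width: 0.902
```

```bash
python3 plan.py 30 .463 -.084 .10 -75.5 .463 -.084 .004 -75.5
```

```text
t 33.95 p [ 0.4633 -0.0845  0.1189] rpy [-1.571e+00 -1.000e-03 -1.332e+00] F [ 0.8  0.3 -0. ] w 0.902
[[-0.001, 0.019, 0, -0.8], [0, 0.024, 0, 0.0], [0, 0.024, 0, 0.0], [0, 0.024, 0, 0.0], [0, 0.024, 0, 0.0]]
```

{"api": "play_rows", "payload": {
  "targets": [
    [0,0.02,0,-0.8],
    [0,0.025,0,0],
    [0,0.025,0,0],
    [0,0.022,0,0],
    [0,0.015,0,0],
    [0,0.007,0,0],
    [0,0,0,0],
    [0,0,0,0]
  ]
}}

```text
time_s: 34.62
position: [0.4649, -0.0827, 0.005]
eef_rot: [-1.57, 0.0, -1.315]
force: [-0.4, 0.3, 0.3]
width: 0.898
```

{"api": "play_rows", "payload": {
  "targets": [
    [0,0.001,0,0],
    [0,0,0,0],
    [0,0,0,0],
    [0,0,0,0],
    [0,0,0,0],
    [0,0,0,0]
  ],
  "jaw": 0
}}

```text
time_s: 35.12
position: [0.4649, -0.0835, 0.0045]
eef_rot: [-1.569, -0.001, -1.316]
force: [-1.0, -0.5, 6.0]
width: 0.454
```

{"api": "play_rows", "payload": {
  "targets": [
    [0,0,0,0],
    [0,-0.01,0,0],
    [0,-0.02,0,0],
    [0,-0.03,0,0],
    [0,-0.03,0,0],
    [0,-0.02,0,0]
  ]
}}

```text
time_s: 35.62
position: [0.4647, -0.0831, 0.1167]
eef_rot: [-1.568, -0.001, -1.315]
force: [1.4, -0.3, -1.4]
width: 0.449
```

```bash
python3 plan.py 30 .55 -.17 .13 -85 .613 -.226 .13 -90;  python3 - <<'E'
from ov import *; from est import B
im=vision.snapshot("side");cv2.imwrite("pics/s20.png",draw("side",im,B,(250,120,450,330),3.6))
E
```

```text
t 35.62 p [ 0.4647 -0.0831  0.1167] rpy [-1.568e+00 -1.000e-03 -1.315e+00] F [ 1.4 -0.3 -1.4] w 0.449
[[0.021, -0.003, 0.012, 1.9], [0.021, -0.003, 0.013, 1.9], [0.02, -0.002, 0.013, 2.0], [0.02, -0.003, 0.014, 1.9], [0.019, -0.002, 0.015, 2.0], [0.02, 0, 0.019, 1.7], [0.02, 0, 0.02, 1.6], [0.02, 0, 0.021, 1.7]]
```

View pics/s20.png

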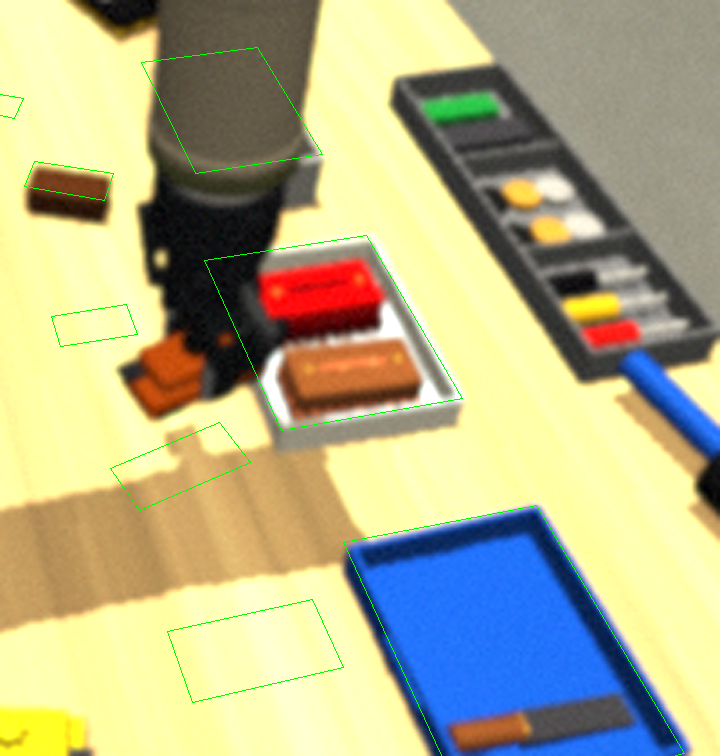

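{"api": "play_rows", "payload": {
  "targets": [
    [0.015,-0.003,0.009,1.9],
    [0.021,-0.003,0.013,1.9],
    [0.02,-0.003,0.013,1.9],
    [0.02,-0.003,0.014,1.9],
    [0.02,-0.003,0.015,1.9],
    [0.02,0,0.019,1.7],
    [0.02,0,0.02,1.7],
    [0.02,0,0.021,1.7]
  ]
}}

```text
time_s: 36.33
position: [0.6086, -0.2232, 0.1289]
eef_rot: [-1.571, 0.0, -1.572]
force: [0.2, -0.3, -1.8]
width: 0.451
```

{"api": "play_rows", "payload": {
  "targets": [
    [0.004,0,0.003,0],
    [0,0,0,0],
    [0,0,0,0]
  ]
}}

```text
time_s: 36.58
position: [0.6106, -0.2257, 0.1282]
eef_rot: [-1.571, 0.001, -1.57]
force: [0.4, 1.0, -1.0]
width: 0.45
```

```bash
python3 plan.py 25 .615 -.227 .09 -90 .615 -.227 .016 -90;  python3 - <<'E'
from ov import *; from est import B
im=vision.snapshot("side");cv2.imwrite("pics/s21.png",draw("side",im,B,(280,180,480,350),3.6))
E
```

```text
t 36.58 p [ 0.6106 -0.2257  0.1282] rpy [-1.571e+00  1.000e-03 -1.570e+00] F [ 0.4  1.  -1. ] w 0.45
[[0.001, 0.019, 0.002, 0.0], [0, 0.019, 0.002, 0.0], [0, 0.025, 0, 0.0], [0, 0.025, 0, 0.0], [0, 0.024, 0, 0.0]]
```

View pics/s21.png

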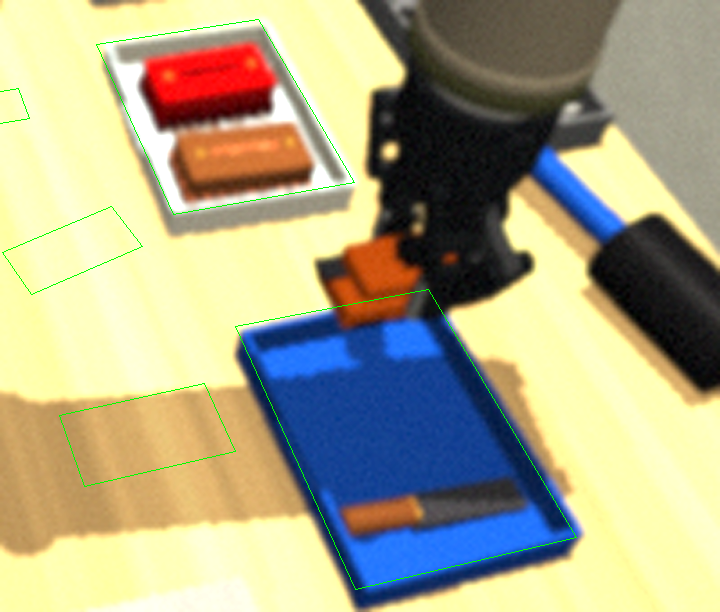

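{"api": "play_rows", "payload": {
  "targets": [
    [0.001,0.019,0.002,0],
    [0,0.02,0.002,0],
    [0,0.025,0,0],
    [0,0.022,0,0],
    [0,0.016,0,0],
    [0,0.01,0,0],
    [0,0.003,0,0],
    [0,0,0,0]
  ]
}}

```text
time_s: 37.3
position: [0.6146, -0.2266, 0.0133]
eef_rot: [-1.571, 0.001, -1.569]
force: [-0.7, -0.2, -0.2]
width: 0.448
```

{"api": "play_rows", "payload": {
  "targets": [
    [0,0.002,0,0],
    [0,0.001,0,0],
    [0,0,0,0]
  ]
}}

```text
time_s: 37.55
position: [0.6156, -0.2275, 0.0113]
eef_rot: [-1.569, -0.001, -1.57]
force: [-0.7, -0.1, -0.9]
width: 0.451
```

{"api": "play_rows", "payload": {
  "targets": [
    [0,0.002,0,0],
    [0,0,0,0],
    [0,0,0,0]
  ]
}}

```text
time_s: 37.8
position: [0.6153, -0.2274, 0.0087]
eef_rot: [-1.57, -0.0, -1.57]
force: [-0.0, -0.9, 0.2]
width: 0.447
```

{"api": "play_rows", "payload": {
  "targets": [
    [0,0,0,0],
    [0,0,0,0],
    [0,0,0,0],
    [0,-0.01,0,0],
    [0,-0.02,0,0],
    [0,-0.035,0,0],
    [0,-0.035,0,0]
  ],
  "jaw": 0.55
}}

```text
time_s: 38.38
position: [0.6141, -0.227, 0.1091]
eef_rot: [-1.573, 0.001, -1.57]
force: [1.0, -0.4, 0.1]
width: 0.553
```

```bash
python3 plan.py 35 .53 -.32 .13 -45 .4378 -.4065 .11 0;  python3 - <<'E'
from ov import *; from est import B
im=vision.snapshot("side");cv2.imwrite("pics/s22.png",draw("side",im,B,(280,180,480,350),3.6))
E
```

```text
t 38.38 p [ 0.6141 -0.227   0.1091] rpy [-1.573e+00  1.000e-03 -1.570e+00] F [ 1.  -0.4  0.1] w 0.553
[[0.013, -0.003, -0.012, -6.4], [0.012, -0.003, -0.013, -6.4], [0.01, -0.003, -0.015, -6.4], [0.009, -0.003, -0.016, -6.4], [0.007, -0.003, -0.017, -6.5], [0.005, -0.003, -0.017, -6.4], [0.003, -0.003, -0.017, -6.5], [-0.001, 0.003, -0.018, -6.4]]
[[-0.003, 0.003, -0.018, -6.4], [-0.005, 0.003, -0.018, -6.4], [-0.006, 0.003, -0.017, -6.4], [-0.008, 0.003, -0.016, -6.5], [-0.01, 0.003, -0.015, -6.4], [-0.012, 0.002, -0.013, -6.5]]
```

View pics/s22.png

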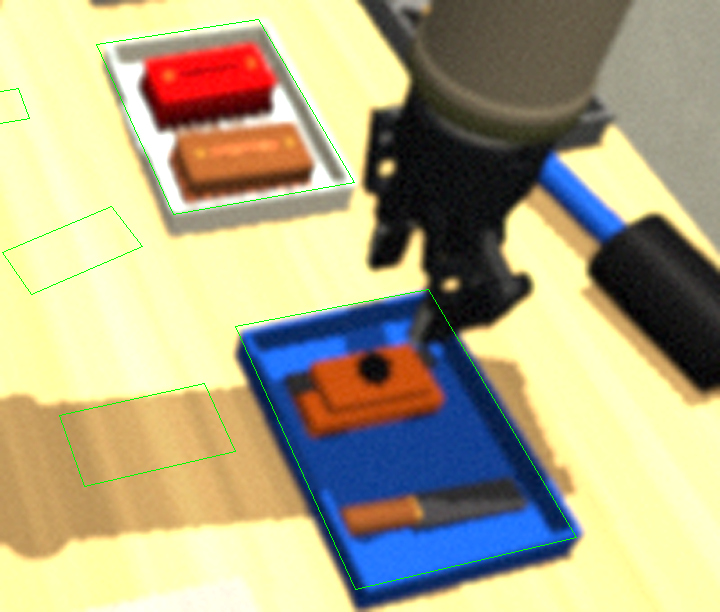

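```bash
python3 - <<'E'
from ov import *
im=vision.snapshot("top")
def fit(cx,cy): return [(cx,cy,0,.112,.162,.009),(cx,cy,0,.010,.076,.044,(0,0,255))]
a=draw("top",im,fit(.4378,-.4065),(375,155,435,210),7)
b=draw("top",im,[(.609,.252,0,.106,.156,.055),(.609,.252,0,.1,.15,.055,(0,0,255))],(195,118,255,162),6)
c=np.zeros((600,800,3),np.uint8);c[:a.shape[0],:a.shape[1]]=a;c[:b.shape[0],425:425+b.shape[1]]=b[:,:375];cv2.imwrite("pics/c23.png",c)
E
```

```text
(no output)
```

View pics/c23.png

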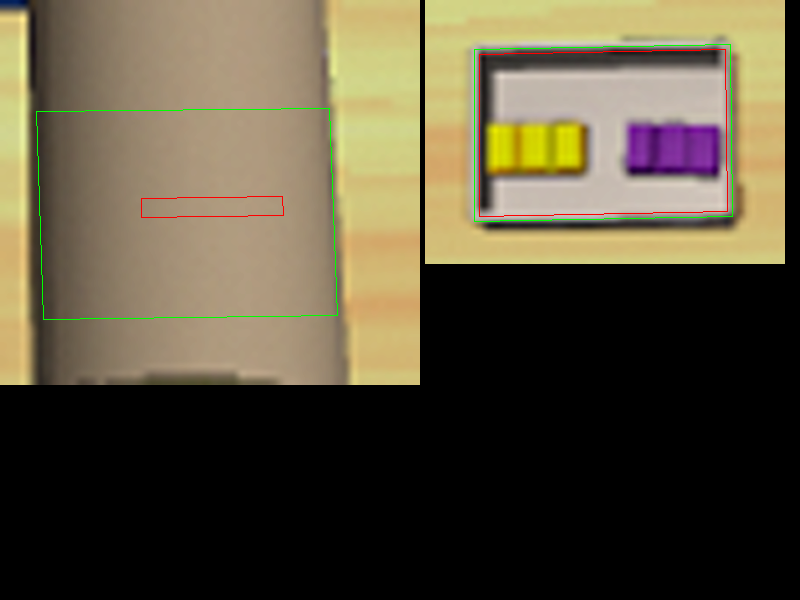

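```bash
python3 - <<'E'
from ov import *
im=cv2.imread("pics/top0raw.png")[:,:,::-1]
o=draw("top",im,[(.607,.254,0,.112,.162,.058),(.607,.254,0,.01,.076,.09,(0,0,255))],(195,118,255,162),13)
cv2.imwrite("pics/t24.png",o)
E
```

```text
(no output)
```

View pics/t24.png

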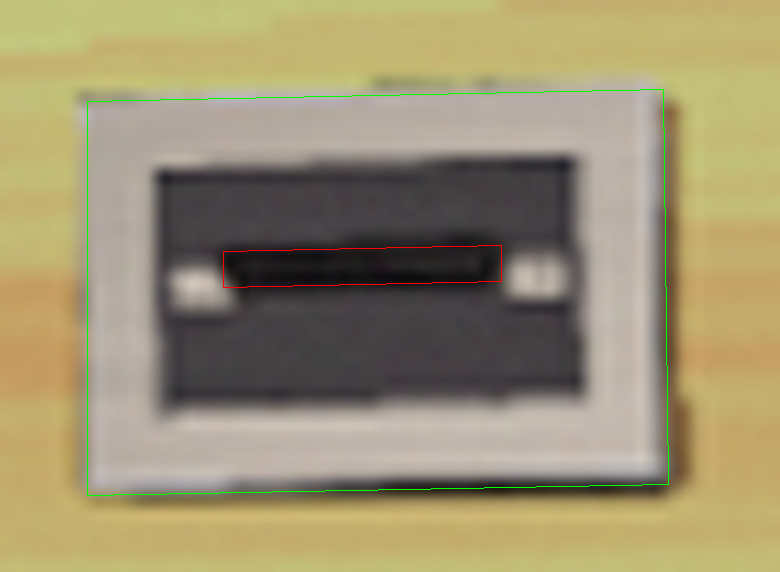

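{"api": "play_rows", "payload": {
  "targets": [
    [0.013,-0.003,-0.012,-6.4],
    [0.012,-0.003,-0.013,-6.4],
    [0.01,-0.003,-0.015,-6.4],
    [0.009,-0.003,-0.016,-6.4],
    [0.007,-0.003,-0.017,-6.4],
    [0.005,-0.003,-0.017,-6.4],
    [0.003,-0.003,-0.017,-6.4],
    [-0.001,0.003,-0.018,-6.4]
  ],
  "jaw": 0.6
}}

```text
time_s: 39.15
position: [0.5183, -0.3335, 0.1283]
eef_rot: [-1.571, -0.003, -0.671]
force: [0.2, -0.1, 0.9]
width: 0.605
```

{"api": "play_rows", "payload": {
  "targets": [
    [-0.003,0.003,-0.018,-6.4],
    [-0.005,0.003,-0.018,-6.4],
    [-0.006,0.003,-0.017,-6.4],
    [-0.008,0.003,-0.016,-6.4],
    [-0.01,0.003,-0.015,-6.4],
    [-0.012,0.003,-0.013,-6.4],
    [0,0,0,0],
    [0,0,0,0]
  ]
}}

```text
time_s: 39.82
position: [0.4372, -0.407, 0.1086]
eef_rot: [-1.571, 0.0, -0.011]
force: [0.2, 1.1, -0.1]
width: 0.597
```

```bash
python3 plan.py 25 .4375 -.4065 .07 0 .4375 -.4065 .021 0; python3 - <<'E'
from ov import *; from est import B
im=vision.snapshot("side");cv2.imwrite("pics/s25.png",draw("side",im,[(.4378,-.4065,0,.112,.162,.009),(.4378,-.4065,0,.010,.076,.041,(0,0,255))],(250,270,430,384),4.2))
E
```

```text
t 39.82 p [ 0.4372 -0.407   0.1086] rpy [-1.571  0.    -0.011] F [ 0.2  1.1 -0.1] w 0.597
[[0, 0.019, 0, -0.3], [0, 0.02, 0.001, -0.3], [0, 0.024, 0, 0.0], [0, 0.025, 0, 0.0]]
```

View pics/s25.png

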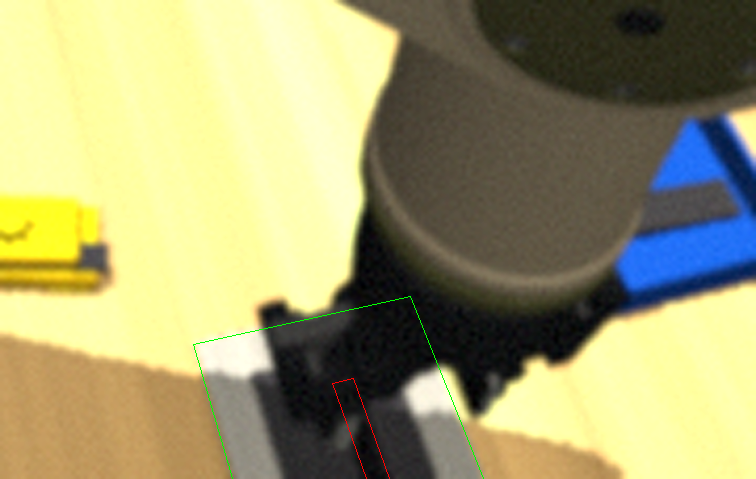

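{"api": "play_rows", "payload": {
  "targets": [
    [0,0.02,0,-0.3],
    [0,0.02,0,-0.3],
    [0,0.02,0,0],
    [0,0.015,0,0],
    [0,0.009,0,0],
    [0,0.003,0,0],
    [0,0,0,0],
    [0,0,0,0]
  ]
}}

```text
time_s: 40.53
position: [0.4391, -0.4058, 0.0223]
eef_rot: [-1.571, -0.001, 0.004]
force: [-0.2, -0.3, 0.2]
width: 0.597
```

```bash
python3 plan.py 25 .4375 -.4065 .021 0
```

```text
t 40.53 p [ 0.4391 -0.4058  0.0223] rpy [-1.571e+00 -1.000e-03  4.000e-03] F [-0.2 -0.3  0.2] w 0.597
[[-0.002, 0.001, -0.001, 0.2]]
```

{"api": "play_rows", "payload": {
  "targets": [
    [-0.001,0,0,0],
    [0,0,0,0],
    [0,0,0,0],
    [0,0,0,0],
    [0,0,0,0],
    [0,0,0,0],
    [0,0,0,0]
  ],
  "jaw": 0
}}

```text
time_s: 41.12
position: [0.4374, -0.4064, 0.0221]
eef_rot: [-1.572, -0.001, 0.004]
force: [-1.8, 0.8, 6.3]
width: 0.105
```

{"api": "play_rows", "payload": {
  "targets": [
    [0,-0.005,0,0],
    [0,-0.01,0,0],
    [0,-0.02,0,0],
    [0,-0.03,0,0],
    [0,-0.03,0,0],
    [0,-0.03,0,0],
    [0,-0.02,0,0],
    [0,0,0,0]
  ]
}}

```text
time_s: 41.78
position: [0.4394, -0.407, 0.1723]
eef_rot: [-1.576, -0.006, 0.004]
force: [0.9, -0.8, -0.1]
width: 0.098
```

```bash
python3 plan.py 28 .455 -.35 .19 0 .60 .22 .19 0 .608 .253 .15 0; python3 - <<'E'
from ov import *; from est import B
im=vision.snapshot("side");cv2.imwrite("pics/s26.png",draw("side",im,[],(250,250,430,384),4.2))
E
```

```text
t 41.78 p [ 0.4394 -0.407   0.1723] rpy [-1.576 -0.006  0.004] F [ 0.9 -0.8 -0.1] w 0.098
[[0.005, -0.006, 0.019, 0.0], [0.005, -0.006, 0.019, 0.0], [0.006, -0.006, 0.019, 0.2], [0.007, 0, 0.026, 0.0], [0.007, 0, 0.026, 0.0], [0.007, 0, 0.026, 0.0], [0.007, 0, 0.026, 0.0], [0.007, 0, 0.026, 0.0]]
[[0.006, 0, 0.026, 0.0], [0.007, 0, 0.026, 0.0], [0.006, 0, 0.026, 0.0], [0.007, 0, 0.026, 0.0], [0.006, 0, 0.026, 0.0], [0.007, 0, 0.026, 0.0], [0.006, 0, 0.026, 0.0], [0.007, 0, 0.026, 0.0]]
[[0.006, 0, 0.026, 0.0], [0.007, 0, 0.026, 0.0], [0.006, 0, 0.026, 0.0], [0.007, 0, 0.026, 0.0], [0.006, 0, 0.026, 0.0], [0.007, 0, 0.025, 0.0], [0.006, 0, 0.026, 0.0], [0.007, 0, 0.025, 0.0]]
[[0.006, 0, 0.026, 0.0], [0.004, 0.02, 0.016, 0.0], [0.004, 0.02, 0.017, 0.0]]
```

View pics/s26.png

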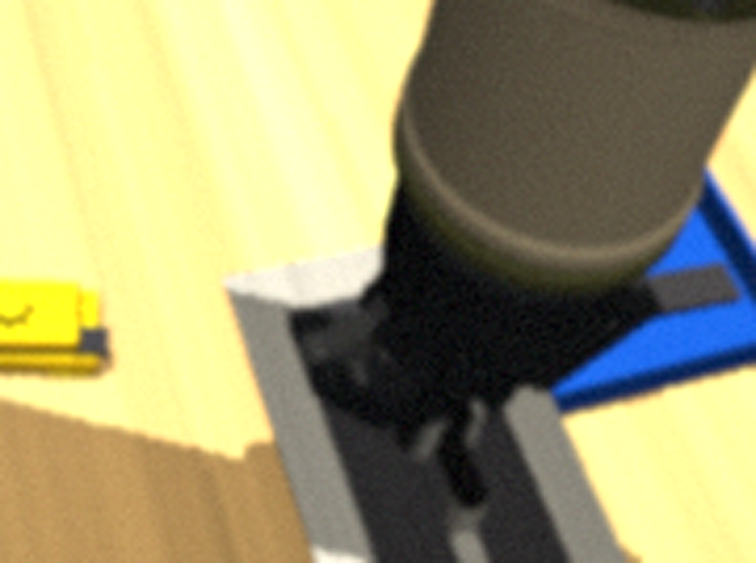

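Lid is held level above its resting spot. Carrying it to the tin.

{"api": "play_rows", "payload": {
  "targets": [
    [0.003,-0.006,0.01,0],
    [0.005,-0.006,0.02,0],
    [0.006,-0.006,0.024,0],
    [0.007,0,0.026,0],
    [0.007,0,0.026,0],
    [0.007,0,0.026,0],
    [0.007,0,0.026,0],
    [0.007,0,0.026,0]
  ]
}}

```text
time_s: 42.5
position: [0.4846, -0.2193, 0.1832]
eef_rot: [-1.569, 0.002, 0.005]
force: [0.4, -0.6, -1.4]
width: 0.097
```

{"api": "play_rows", "payload": {
  "targets": [
    [0.0065,0,0.026,0],
    [0.0065,0,0.026,0],
    [0.0065,0,0.026,0],
    [0.0065,0,0.026,0],
    [0.0065,0,0.026,0],
    [0.0065,0,0.026,0],
    [0.0065,0,0.026,0],
    [0.0065,0,0.026,0]
  ]
}}

```text
time_s: 43.17
position: [0.5354, -0.0115, 0.1833]
eef_rot: [-1.571, 0.003, 0.005]
force: [1.5, -0.5, -0.7]
width: 0.1
```

{"api": "play_rows", "payload": {
  "targets": [
    [0.0065,0,0.026,0],
    [0.0065,0,0.026,0],
    [0.0065,0,0.026,0],
    [0.0065,0,0.026,0],
    [0.0065,0,0.026,0],
    [0.0065,0,0.026,0],
    [0.0065,0,0.026,0],
    [0.006,0,0.02,0]
  ]
}}

```text
time_s: 43.83
position: [0.5855, 0.1917, 0.1831]
eef_rot: [-1.57, 0.003, 0.007]
force: [0.5, 0.8, -0.2]
width: 0.103
```

```bash
python3 plan.py 15 .608 .253 .18 0; python3 - <<'E'
from ov import *; from est import B
im=vision.snapshot("side");cv2.imwrite("pics/s27.png",draw("side",im,[],(230,60,430,220),3.8))
im=vision.snapshot("top");b=draw("top",im,[],(195,118,255,162),6);cv2.imwrite("pics/t27.png",b)
E
```

```text
t 43.83 p [0.5855 0.1917 0.1831] rpy [-1.57   0.003  0.007] F [ 0.5  0.8 -0.2] w 0.103
[[0.005, 0.001, 0.012, 0.0], [0.004, 0.001, 0.012, 0.0], [0.005, 0, 0.012, 0.0], [0.004, 0.001, 0.013, 0.2], [0.005, 0, 0.012, 0.2]]
```

View pics/s27.png

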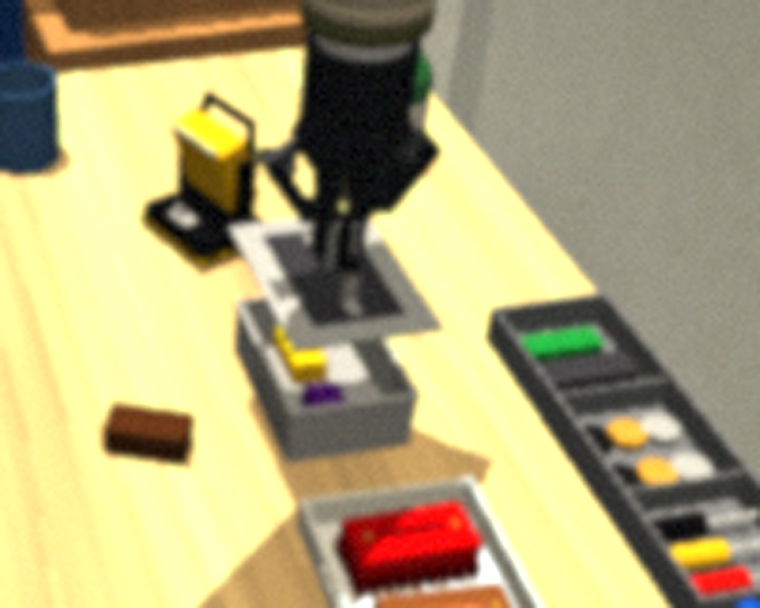

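{"api": "play_rows", "payload": {
  "targets": [
    [0.005,0,0.012,0],
    [0.005,0,0.012,0],
    [0.003,0,0.01,0],
    [0.002,0,0.008,0],
    [0,0,0,0],
    [0,0,0,0]
  ]
}}

```text
time_s: 44.43
position: [0.6015, 0.231, 0.184]
eef_rot: [-1.571, 0.001, 0.005]
force: [0.6, 0.9, -2.2]
width: 0.098
```

```bash
python3 plan.py 15 .608 .253 .12 0
```

```text
t 44.43 p [0.6015 0.231  0.184 ] rpy [-1.571e+00  1.000e-03  5.000e-03] F [ 0.6  0.9 -2.2] w 0.098
[[0.001, 0.013, 0.004, 0.0], [0.001, 0.013, 0.004, 0.0], [0.002, 0.013, 0.005, 0.0], [0.001, 0.013, 0.004, 0.0], [0.002, 0.012, 0.005, 0.3]]
```

{"api": "play_rows", "payload": {
  "targets": [
    [0.0015,0.012,0.005,0],
    [0.0015,0.014,0.006,0],
    [0.0015,0.014,0.005,0],
    [0.001,0.012,0.004,0],
    [0.001,0.012,0.002,0.3],
    [0,0,0,0],
    [0,0,0,0],
    [0,0,0,0]
  ]
}}

```text
time_s: 45.1
position: [0.6087, 0.2528, 0.1207]
eef_rot: [-1.57, -0.0, -0.001]
force: [0.4, -0.1, -1.1]
width: 0.102
```

```bash
python3 plan.py 15 .608 .253 .08 0; python3 - <<'E'
from ov import *; from est import B
im=vision.snapshot("side");cv2.imwrite("pics/s28.png",draw("side",im,[],(260,80,360,190),6))
E
```

```text
t 45.1 p [0.6087 0.2528 0.1207] rpy [-1.57e+00 -0.00e+00 -1.00e-03] F [ 0.4 -0.1 -1.1] w 0.102
[[0, 0.014, 0, 0.0], [0, 0.013, 0, 0.0], [-0.001, 0.014, 0, 0.0]]
```

View pics/s28.png

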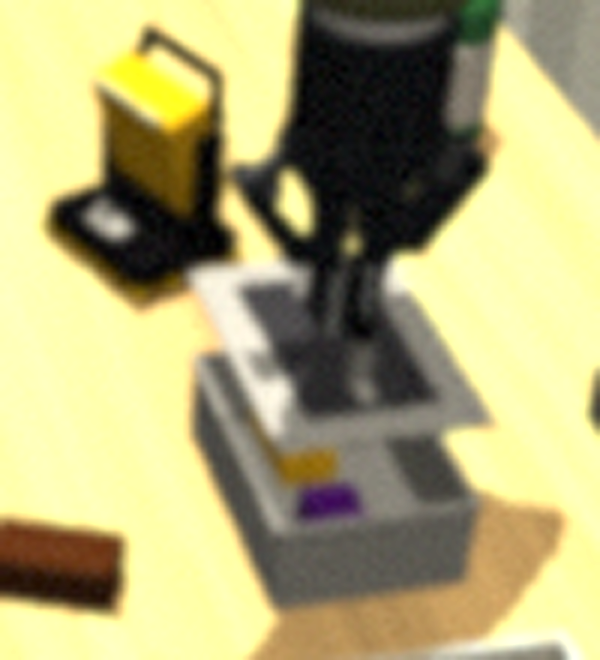

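{"api": "play_rows", "payload": {
  "targets": [
    [0,0.012,0,0],
    [0,0.012,0,0],
    [0,0.01,0,0],
    [0,0.005,0,0],
    [0,0,0,0],
    [0,0,0,0]
  ]
}}

```text
time_s: 45.65
position: [0.6082, 0.2526, 0.0807]
eef_rot: [-1.571, 0.001, -0.001]
force: [-0.0, 0.1, -1.3]
width: 0.102
```

{"api": "play_rows", "payload": {
  "targets": [
    [0,0.003,0,0],
    [0,0.003,0,0],
    [0,0.002,0,0],
    [0,0,0,0]
  ]
}}

```text
time_s: 45.98
position: [0.6083, 0.2526, 0.0729]
eef_rot: [-1.571, 0.0, -0.001]
force: [-0.5, 0.3, -1.5]
width: 0.1
```

{"api": "play_rows", "payload": {
  "targets": [
    [0,0.0015,0,0],
    [0,0.0015,0,0],
    [0,0,0,0]
  ]
}}

```text
time_s: 46.23
position: [0.6086, 0.2529, 0.0712]
eef_rot: [-1.571, -0.001, -0.001]
force: [-2.1, -1.4, 4.3]
width: 0.099
```

```bash
python3 -c "
from h import *
st()"
```

```text
t 46.23 p [0.6086 0.2529 0.0712] rpy [-1.571e+00 -1.000e-03 -1.000e-03] F [-2.1 -1.4  4.3] w 0.099
```

{"api": "play_rows", "payload": {
  "targets": [
    [0,0,0,0],
    [0,0,0,0],
    [0,0,0,0],
    [0,-0.005,0,0],
    [0,-0.015,0,0],
    [0,-0.03,0,0],
    [0,-0.035,0,0],
    [0,-0.035,0,0]
  ],
  "jaw": 0.6
}}

```text
time_s: 46.9
position: [0.6081, 0.2528, 0.1928]
eef_rot: [-1.57, 0.0, -0.001]
force: [0.8, 0.8, 0.1]
width: 0.6
```

```bash
python3 plan.py 35 .46 -.15 .22 -20 
```

```text
t 46.9 p [0.6081 0.2528 0.1928] rpy [-1.57e+00  0.00e+00 -1.00e-03] F [0.8 0.8 0.1] w 0.6
[[-0.011, -0.002, -0.031, 1.5], [-0.011, -0.002, -0.031, 1.5], [-0.01, -0.002, -0.032, 1.5], [-0.009, -0.002, -0.032, 1.5], [-0.008, -0.002, -0.032, 1.5], [-0.007, -0.002, -0.032, 1.6], [-0.006, -0.002, -0.032, 1.5], [-0.005, -0.002, -0.033, 1.6]]
[[-0.005, -0.002, -0.033, 1.5], [-0.004, -0.002, -0.033, 1.6], [-0.003, -0.002, -0.033, 1.5], [-0.002, -0.003, -0.033, 1.6], [-0.001, -0.002, -0.032, 1.5]]
```

{"api": "play_rows", "payload": {
  "targets": [
    [-0.011,-0.002,-0.031,1.5],
    [-0.011,-0.002,-0.031,1.5],
    [-0.01,-0.002,-0.032,1.5],
    [-0.009,-0.002,-0.032,1.5],
    [-0.008,-0.002,-0.032,1.5],
    [-0.007,-0.002,-0.032,1.5],
    [-0.006,-0.002,-0.032,1.5],
    [-0.005,-0.002,-0.033,1.5]
  ]
}}

```text
time_s: 47.57
position: [0.5174, 0.0037, 0.2079]
eef_rot: [-1.571, -0.002, -0.211]
force: [0.3, -0.3, 1.4]
width: 0.605
```

{"api": "play_rows", "payload": {
  "targets": [
    [-0.005,-0.002,-0.033,1.5],
    [-0.004,-0.002,-0.033,1.5],
    [-0.003,-0.002,-0.033,1.5],
    [-0.002,-0.002,-0.033,1.5],
    [-0.001,-0.002,-0.032,1.5],
    [0,0,-0.03,0],
    [0,0,-0.02,0],
    [0,0,0,0]
  ]
}}

```text
time_s: 48.23
position: [0.4424, -0.2021, 0.2174]
eef_rot: [-1.573, -0.001, -0.348]
force: [-0.9, 0.4, -0.7]
width: 0.597
```

```bash
python3 - <<'E'
from ov import *
st()
im=vision.snapshot("side");a=draw("side",im,[],(215,90,450,310),3.2)
im=vision.snapshot("top");b=draw("top",im,[(.607,.254,0,.112,.162,.058)],(195,118,255,162),13)
cv2.imwrite("pics/s29.png",a);cv2.imwrite("pics/t29.png",b)
cv2.imwrite("pics/s29b.png",draw("side",im:=vision.snapshot("side"),[],(285,110,355,190),7))
E
```

```text
t 48.23 p [ 0.4424 -0.2021  0.2174] rpy [-1.573e+00 -1.000e-03 -3.480e-01] F [-0.9  0.4 -0.7] w 0.597
```

View pics/s29.png

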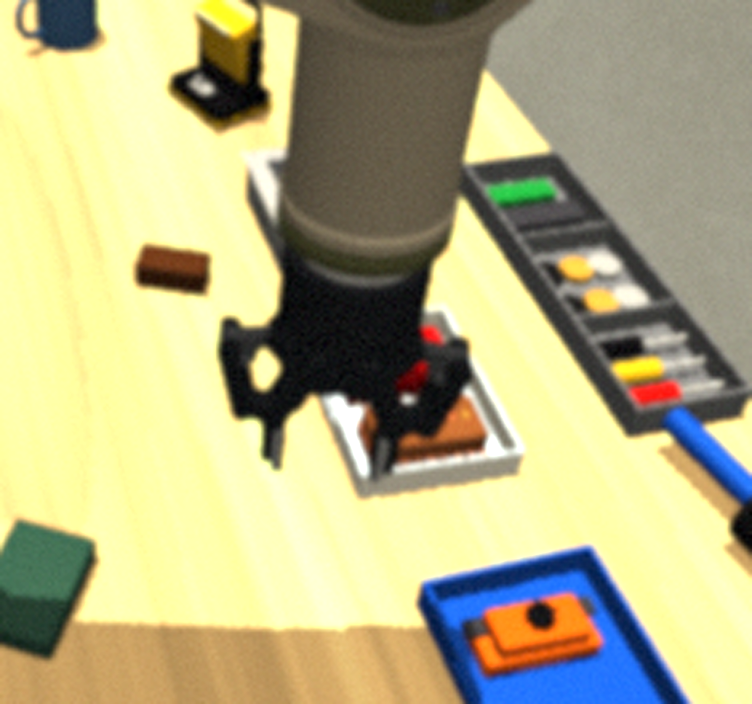

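View pics/t29.png

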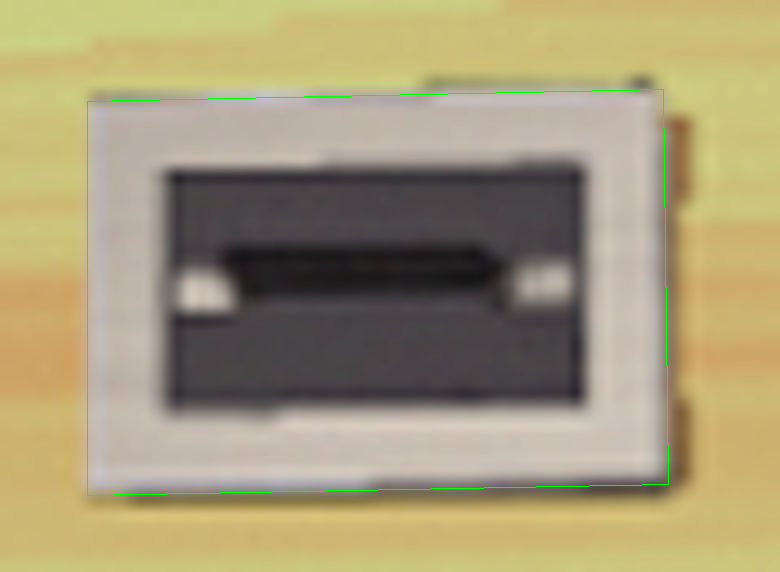

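View pics/s29b.png

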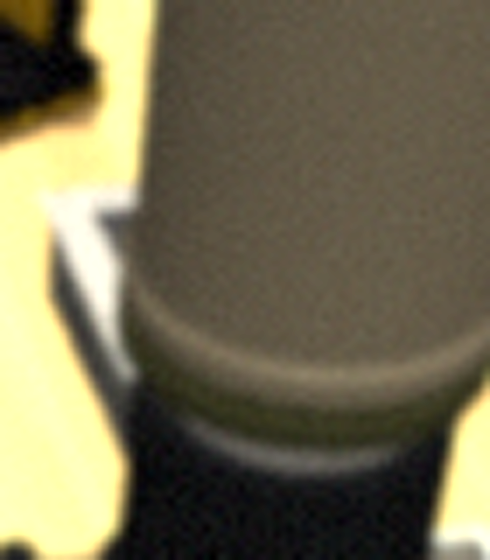

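{"api": "play_rows", "payload": {
  "targets": [
    [0,0,-0.03,0],
    [0,0,-0.035,0],
    [0,0,-0.035,0],
    [0,0,-0.035,0],
    [0,0,-0.035,0],
    [0,0,-0.03,0],
    [0,0,0,0],
    [0,0,0,0]
  ]
}}

```text
time_s: 49.05
position: [0.3773, -0.386, 0.2163]
eef_rot: [-1.57, -0.0, -0.343]
force: [-0.0, -0.1, -0.1]
width: 0.598
```

```bash
python3 - <<'E'
from ov import *
st()
im=vision.snapshot("side");cv2.imwrite("pics/s30.png",draw("side",im,[],(215,90,450,310),3.2))
cv2.imwrite("pics/s30b.png",draw("side",im,[],(285,110,355,190),7))
im=vision.snapshot("top");cv2.imwrite("pics/t30.png",draw("top",im,[],(140,110,400,210),3))
E
```

```text
t 49.05 p [ 0.3773 -0.386   0.2163] rpy [-1.57  -0.    -0.343] F [-0.  -0.1 -0.1] w 0.598
```

View pics/s30.png

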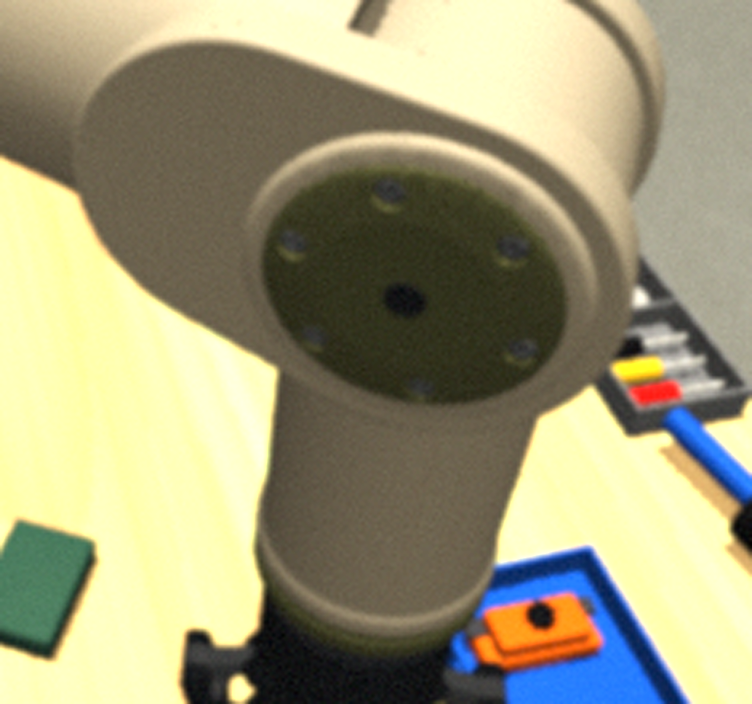

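View pics/s30b.png

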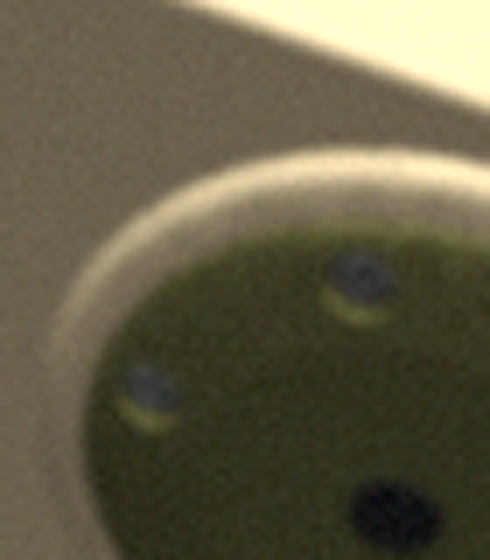

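View pics/t30.png

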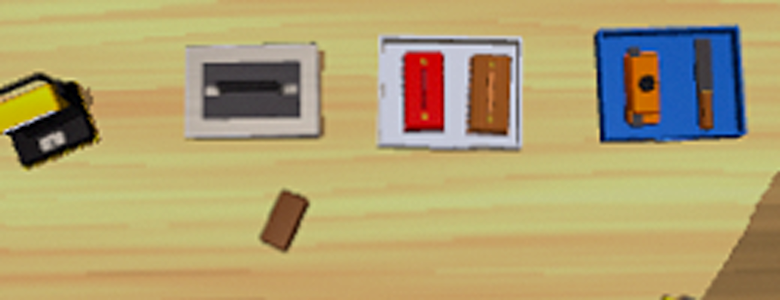

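```bash
python3 plan.py 35 .44 -.15 .22 -40 .43 .08 .2 -60
```

```text
t 49.15 p [ 0.3787 -0.3837  0.2167] rpy [-1.57e+00 -1.00e-03 -3.38e-01] F [ 0.3  1.5 -0.8] w 0.602
[[-0.003, 0, 0.034, 2.9], [-0.005, -0.001, 0.034, 3.0], [-0.006, 0, 0.034, 2.9], [-0.008, -0.001, 0.034, 3.0], [-0.01, 0, 0.033, 2.9], [-0.011, -0.001, 0.033, 3.0], [-0.013, 0, 0.032, 2.9], [-0.022, 0.003, 0.024, 2.9]]
[[-0.023, 0.003, 0.023, 2.9], [-0.025, 0.003, 0.022, 2.8], [-0.026, 0.003, 0.021, 2.9], [-0.027, 0.003, 0.019, 2.8], [-0.027, 0.002, 0.018, 2.9], [-0.029, 0.003, 0.017, 2.8]]
```

{"api": "play_rows", "payload": {
  "targets": [
    [-0.003,0,0.034,3],
    [-0.005,0,0.034,3],
    [-0.006,0,0.034,3],
    [-0.008,0,0.034,3],
    [-0.01,0,0.033,3],
    [-0.011,0,0.033,3],
    [-0.013,0,0.032,3],
    [-0.022,0.003,0.024,3]
  ]
}}

```text
time_s: 49.82
position: [0.4407, -0.1153, 0.2143]
eef_rot: [-1.57, -0.002, -0.758]
force: [-0.6, 0.2, 0.4]
width: 0.601
```

{"api": "play_rows", "payload": {
  "targets": [
    [-0.023,0.003,0.023,3],
    [-0.025,0.003,0.022,3],
    [-0.026,0.003,0.021,3],
    [-0.027,0.003,0.019,3],
    [-0.027,0.003,0.018,3],
    [-0.028,0.003,0.017,3],
    [0,0,0,0],
    [0,0,0,0]
  ]
}}

```text
time_s: 50.48
position: [0.4333, 0.0815, 0.1956]
eef_rot: [-1.57, -0.0, -1.066]
force: [-0.1, 0.0, 0.8]
width: 0.603
```

```bash
python3 - <<'E'
from ov import *
st()
im=vision.snapshot("side");cv2.imwrite("pics/s31.png",draw("side",im,[],(215,90,450,310),3.2))
cv2.imwrite("pics/s31b.png",draw("side",im,[],(285,110,355,190),7))
E
```

```text
t 50.48 p [0.4333 0.0815 0.1956] rpy [-1.57  -0.    -1.066] F [-0.1  0.   0.8] w 0.603
```

View pics/s31.png

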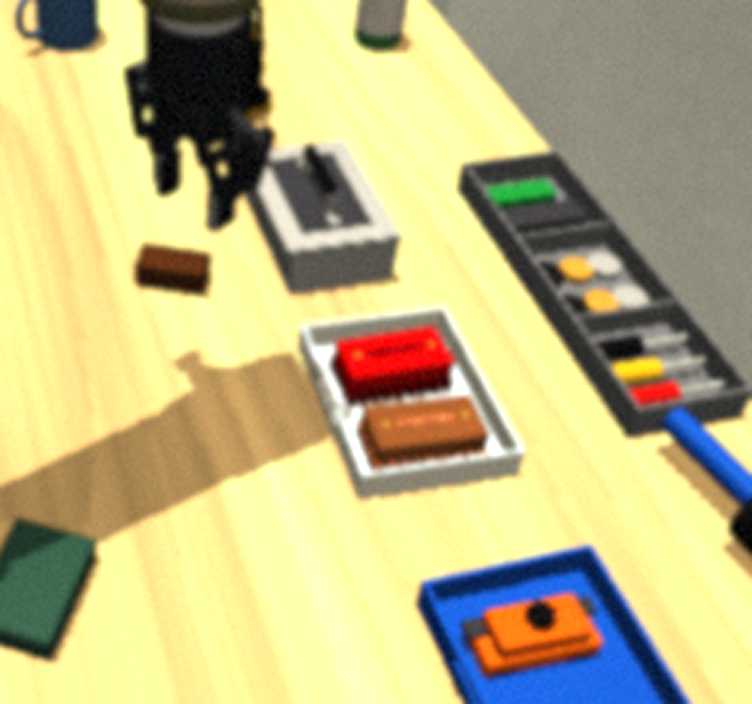

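View pics/s31b.png

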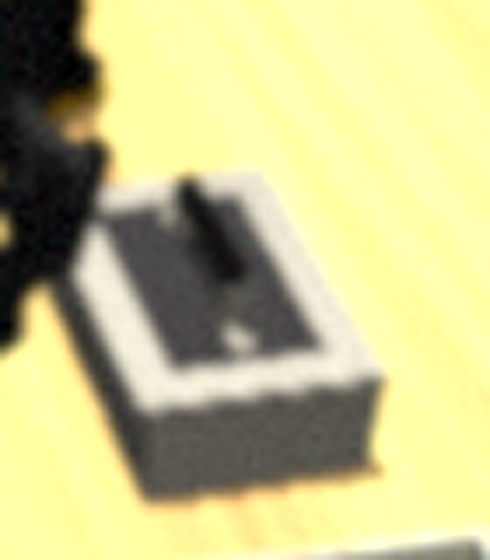

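The side view shows the lid seated as it was at the start, the red brush and the guide flat in their trays, and the cork untouched. I'm handing in.

```bash
python3 -c "
from h import *
st(); print(arm.hand_in())"
```

```text
t 50.53 p [0.4337 0.0795 0.1955] rpy [-1.571e+00 -1.000e-03 -1.069e+00] F [-0.3 -0.1 -0.4] w 0.599
the job is handed in; nothing more can be done
None
```

The bench is cleared and the job was handed in at about 50.5 s. I laid the lid on the bare patch and put both waxes in the tin. I set the red brush in the white tray beside the copper brush and the orange guide in the blue tray beside the file, then put the lid back.

- **Yellow wax:** it first leaned against the tin's end wall. I gripped it again, moved it about 10 mm and let go, and both cameras then showed both waxes flat in the tin.
- **Lid:** it met the rim with the tool at 71.2 mm, against 70.4 mm when I first gripped it. In the last top view it lies within a few millimetres of its starting outline, and in the last side view it looks level. I judged level and centring by eye from the pictures, not by a separate measurement.
- **Trays, cork, lamp and gripper:** the last pictures show the brush and guide flat in their trays. The cork and lamp were where they started, and the gripper was clear of everything.
- **Small disagreement:** the two cameras differed by about 2–4 mm on some positions. I allowed for this when placing.

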